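# Tip the tray, scoop up the glue sticks and put them on the scale

## Robot

A 7-joint arm with a two-finger parallel gripper is mounted at the origin on a cart in front of the work surface, level with it; the furniture and walls round the work are solid. World frame = base frame: x ahead of the robot, y to its left, z up, the work surface at z = 0. Lengths are in mm, angles in rad, forces in N, time in s.
With the tool pointing down it reaches from about 425 to 875 mm from the base axis. Payload 4.7 kg.
Tool frame: the origin (TCP) lies at the very end of the fingers, on their centre line; the grasp point (between the pads) lies 19 mm behind it (grip_point_offset is the distance from the TCP to the grasp point, in mm); z points along the fingers, x is the direction in which the jaws open and shut, and the axes are right-handed (so a half turn about z gives the same grasp; the last joint's range is limited). The gripper opens to 85 mm and grips with 20 to 120 N. Pads are 22 mm wide; open, the fingers measure 114 mm over their backs; the gripper's body (76 mm by 85 mm) begins 54 mm behind the grasp point. The pads swing forward as they close: fully open they stand 13 mm farther back than shut.
Start: joints at [-1.134, 0.321, -0.07, 1.45, 0.023, 1.371, -0.057], TCP at [266.733, 592.772, 231.349] pointing down, gripper open.
Joint ranges: [-2.86, 2.86], [-0.3, 2.09], [-1.38, 1.24], [0.06, 2.45], [-1.56, 4.7], [0.09, 2.05], [-2.69, 2.69]. Speed limits (rad/s): [2.57, 2.57, 3.14, 3.14, 3.14, 3.14, 3.14].

## Interface

Orientations are given as a unit quaternion [x, y, z, w].
In Python, from plant import sense, grab_frame, get_calibration, job_done, find_in, tip_of, grip_point_offset gives the robot as it stands.
- The arm moves only by the tool drive_tool, never from a script. Its argument "commands" is a list of rows, each a list of 7 numbers: the finger opening in cm, from 0 to 8.54, then the shift along the tool's x, y, z in cm, then the turn, a rotation vector about the tool's x, y, z in rad. In form: [[hand, dx, dy, dz, rx, ry, rz], ...]. A call has exactly 5 rows; each row shifts and turns the commanded pose from where the row before left it, along the tool's axes as they then stand; what a row does not reach is not made up. A row lasts 1/10 s, in which the tool goes at most 50 mm and 8.59 degrees, less where a joint would pass 70% of its speed; a pose out of reach is approached as far as the arm can. A call is refused whole if a number of a shift passes 5 or a number of a turn 0.15, either way. A call with a gripper value outside its range is refused whole. The fingers move at their own pace and stop on an object; "force" is the grip in N (left out, the last holds). Time passes only in rows, so rows that do not move let the fingers close, or fill a call up. It gives the time, the measured TCP pose, the force and the opening at its end, in the units of the state.
- sense(): the state, without advancing time (a new reading comes with each control period).
- grab_frame(name): name is "scene" or "top"; returns the picture (400x640x3 uint8, red, green, blue); there is no depth.
- get_calibration(name): a dict with "K" (3x3 intrinsics, pixels), "R" (3x3) and "t" (3): a world point X has camera coordinates R X + t. Camera axes: x right, y down, z forward; pixel columns grow to the right and rows downward; lengths in mm; the calibration is good to about 2 mm. A picture is of the moment at which its call begins. get_calibration takes no time and is no camera call.
- job_done(): hands the job in, once; it reports no verdict.
Trained networks look in the newest picture that a camera, given by its name, has taken for a name from the list of things; names that differ only in an ending like _2 or _b are one class to them, and where a whole thing is asked for, a point or a joint stands for the part that bears it (a point fixed in the world has none). Each returns a list of dicts, best first, with "score" (0 to 1); they miss things now and then, are a little off and sometimes report something else, mostly with a low value. They report only what shows in the picture. A call takes as long as a camera call.
- find_in(camera, target): "at" ([column, row] in pixels, amid what is visible of it).
- tip_of(camera, target): "at" ([column, row] in pixels: a listed point, or the origin of a listed thing).
The state is a dict: "time_s": time; "joint_pos": joint angles; "dq": joint speeds; "effort": joint torques, N m; "ee_pos": TCP position; "tool_rot": TCP orientation; "contact_force": force on the tool from outside, world axes, zero at the start; "wrist_torque": the same for the moment, N m; "gripper_width": opening from 0.0 (shut) to 1.0 (fully open).
Only numpy, scipy, OpenCV 4.12 (cv2) and the standard library are available. Lean on these libraries where they do the work, as an engineer would, in place of code of your own. Each camera call takes 0.05 s, during which the arm holds its last target. There are 200 camera calls.

## Task

Tip the aluminium tray up by its black handle as far as it goes, so that the three glue sticks roll together at its low end, and leave it standing tipped. Then gather all three with the blue scoop, never touching the sticks with the fingers, lift them out in it, set the loaded scoop level on the steel pan of the grey scale and let go. Leave the beige tape roll, the purple cup and the teal tape measure where they stand.

Things in the scene. Friction and masses are not known exactly. Their poses are not given: they have to be found in the camera images.
- tray_stand: steel base plate of the tray, 250 x 130 x 6 mm, fixed to the worktop. Origin: on the worktop, below the tray's hinge, at the plate's end nearest the robot. x runs level from the hinge to the tray's far, lifting end; z up. The hinge axis lies along y, 27 mm above the origin.
- tray (a joint): tilt of the bare-aluminium tray about its hinge, rad: 0 = level (start), 0.36 = tipped up against its stop, far end high, low end at the hinge. Stiff hinge, stays where it is left (about 10 N at the handle to lift it). The tray's own frame turns with it: origin on the hinge axis, x along the floor towards the handle, z square to the floor.
- tray_floor_low (a point): tray floor's middle at the foot of the low-end wall: x = 3, y = 0, z = 3 mm of the tray's own frame, axes alike. From here the floor runs 240 mm in x to the far wall, 110 mm wide; low-end wall 73 mm high, far wall and sides 33 mm; sides lean out 45 degrees to 184 mm overall width. Sheet polished and slippery (friction 0.25).
- tray_handle (a point): middle of the tray's round black handle bar, 12 mm thick, 90 mm long along y, at x = 294, z = 36 mm of the tray's own frame; 42 mm free between bar and far wall, 57 mm free below it when the tray is level. Axes as for the tray.
- scoop: loose blue metal scoop, black handle, 0.18 kg, slippery sheet 2.5 mm thick, 1.8 in front. Origin: centre of the underside of its flat base (70 mm in x, 104 mm wide). The mouth faces -x: from x = -35 mm the floor slopes up 0.21 rad for 50 mm to the lip. Sides lean out 45 degrees to z = 34 mm, 172 mm overall width; back wall at x = 33 mm. z is up at rest; things roll to the middle of its floor.
- scoop_handle (a point): grip point of the scoop: middle of its straight black handle bar, at x = 80, y = 0, z = 64 mm of the scoop; the bar runs along x from 32 to 132 mm, is 24 mm wide (y) and 18 mm high (z 55 to 73)
- scoop_lip (a point): middle of the scoop's lip (underside of the front edge of its floor), at x = -84, y = 0, z = 10 mm of the scoop
- scale: grey bench scale, 200 x 190 mm, 40 mm high to the top of its steel pan, fixed. Origin: centre of its underside on the worktop; z up.
- scale_pan (a point): centre of the top of the scale's flat steel pan, 180 x 180 mm
- tape_roll: bystander: roll of beige tape, 100 mm across, 38 mm high, lying flat; origin at the centre of its underside
- purple_cup: bystander: purple plastic cup standing upright, 72 mm across, 79 mm high; origin at the centre of its underside
- tape_measure: bystander: teal tape measure, 91 mm long, 67 mm high; origin at the centre of its underside
- stick_1: glue stick lying in the tray across its slope: white tube with a thicker red end, 95 mm long, 25 mm across at the foot and 29 to 30 mm at the red end, 45 g, smooth. Origin: centre of its foot; its z runs along the stick to the red end.
- stick_1_mid (a point): middle of that glue stick, on its axis
- stick_2: glue stick lying in the tray across its slope: white tube with a thicker red end, 95 mm long, 25 mm across at the foot and 29 to 30 mm at the red end, 45 g, smooth. Origin: centre of its foot; its z runs along the stick to the red end.
- stick_2_mid (a point): middle of that glue stick, on its axis
- stick_3: glue stick lying in the tray across its slope: white tube with a thicker red end, 95 mm long, 25 mm across at the foot and 29 to 30 mm at the red end, 45 g, smooth. Origin: centre of its foot; its z runs along the stick to the red end.
- stick_3_mid (a point): middle of that glue stick, on its axis

How it is judged:
By the outcome, as a careful person would: the job done as asked, in the order asked, and still so for the second after the job is handed in, with the robot touching nothing.
It also fails if it takes over 72 s, if anything falls off the work surface, if the arm or the gripper's body presses on something with over 40 N, if the wrist force passes 120 N, or if a joint passes its speed limit or range.

## Working session

There is one attempt and no reset: what is moved stays moved. The work goes in short steps, Python scripts to look and compute and a tool call to move; the robot and the scene stay as the last step left them, time stands still between calls to the robot, and variables do not carry over. Pictures are saved under pics/ and viewed, about 8 in all and at most 12, crops included, and the job is handed in when it is done.

Besides the shell and the picture viewer there is one more tool, called after ">>>" as name([rows], argument=value, ...), one row to a line, values as JSON. drive_tool: Moves the arm, as the interface text tells. Its arguments: {"type":"object","properties":{"commands":{"type":"array","items":{"type":"array","items":{"type":"number"}}},"force":{"type":"number"}},"required":["commands"]}

```bash
ls; mkdir -p pics
cat > h.py <<'E'
import numpy as np, cv2
from plant import *
from scipy.spatial.transform import Rotation as Rn
def look(cam,name,crop=None,sc=1):
    f=grab_frame(cam)[:,:,::-1]
    if crop: f=f[crop[1]:crop[3],crop[0]:crop[2]]
    cv2.imwrite('pics/'+name+'.png',cv2.resize(f,None,fx=sc,fy=sc))
def ray(cam,uv):
    c=get_calibration(cam);K,R,t=[np.array(c[k],float) for k in 'KRt']
    return -R.T@t, R.T@np.linalg.solve(K,[uv[0],uv[1],1])
def atz(cam,uv,z):
    o,d=ray(cam,uv); return o+d*(z-o[2])/d[2]
def tri(uv1,uv2):
    o1,d1=ray('scene',uv1);o2,d2=ray('top',uv2)
    A=np.c_[d1,-d2];s=np.linalg.lstsq(A,o2-o1,rcond=None)[0]
    p,q=o1+s[0]*d1,o2+s[1]*d2
    return (p+q)/2,np.linalg.norm(p-q)
def proj(cam,X):
    c=get_calibration(cam);K,R,t=[np.array(c[k],float) for k in 'KRt']
    p=K@(R@np.array(X,float)+t); return p[:2]/p[2]
E
python3 - <<'E'
from h import *
a=grab_frame('scene');b=grab_frame('top')
cv2.imwrite('pics/a.png',a[:,:,::-1]);cv2.imwrite('pics/b.png',b[:,:,::-1])
for n in ['tray_stand','tray_floor_low','tray_handle','scoop','scoop_handle','scoop_lip','scale_pan','tape_roll','purple_cup','tape_measure','stick_1_mid']:
    r=[tip_of(c,n) for c in('scene','top')]
    print(n,[[(np.round(x['at']).tolist(),round(x['score'],2)) for x in y[:3]] for y in r])
    if r[0] and r[1]:
        p,e=tri(r[0][0]['at'],r[1][0]['at']);print('   ',p.round(1),round(e,1))
s=sense();print(s['time_s'],s['ee_pos'],s['tool_rot'],s['contact_force'],grip_point_offset)
E
```

```text
pics
tray_stand [[([343.0, 236.0], 0.9)], [([310.0, 257.0], 0.82)]]
    [386.3  -3.5  10.6] 10.3
tray_floor_low [[([342.0, 235.0], 0.55)], [([312.0, 261.0], 0.76)]]
    [381.6  -2.5  18.2] 8.4
tray_handle [[([283.0, 189.0], 0.6)], [([304.0, 159.0], 0.59)]]
    [693.6  10.8  50.3] 11.0
scoop [[([250.0, 286.0], 0.71)], [([195.0, 236.0], 0.6)]]
    [464.  368.5   8.5] 5.1
scoop_handle [[([245.0, 257.0], 0.61), ([323.0, 230.0], 0.58)], [([201.0, 213.0], 0.93)]]
    [525.5 331.2  76.5] 1.4
scoop_lip [[([258.0, 309.0], 0.75)], [([188.0, 262.0], 0.73), ([201.0, 214.0], 0.64), ([417.0, 237.0], 0.46)]]
    [385.9 396.7 -12.1] 11.8
scale_pan [[([383.0, 178.0], 0.69)], [([418.0, 238.0], 0.6)]]
    [ 443.4 -334.2   43.1] 10.4
tape_roll [[([324.0, 166.0], 0.71)], [([382.0, 158.0], 0.55)]]
    [ 706.4 -242.5    2. ] 10.5
purple_cup [[([283.0, 189.0], 0.57), ([334.0, 224.0], 0.35)], [([226.0, 165.0], 0.87), ([197.0, 239.0], 0.55)]]
    [567.3 176.9 290. ] 114.5
tape_measure [[([323.0, 171.0], 0.62), ([378.0, 148.0], 0.39)], [([469.0, 192.0], 0.6)]]
    [ 707.4 -456.1 -141.9] 278.1
stick_1_mid [[([332.0, 222.0], 0.66)], [([309.0, 240.0], 0.68)]]
    [437.1  -0.5  46.4] 6.2
1.2 [266.75072082 592.7745657  231.34676864] [8.39729909e-01 5.43004305e-01 6.18381442e-05 1.71022948e-05] [-0.2365902   0.46577109  0.36478348] 18.700000000000003
```

View pics/a.png

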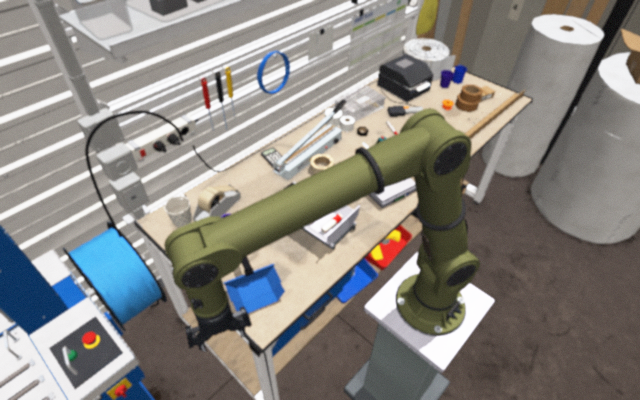

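View pics/b.png

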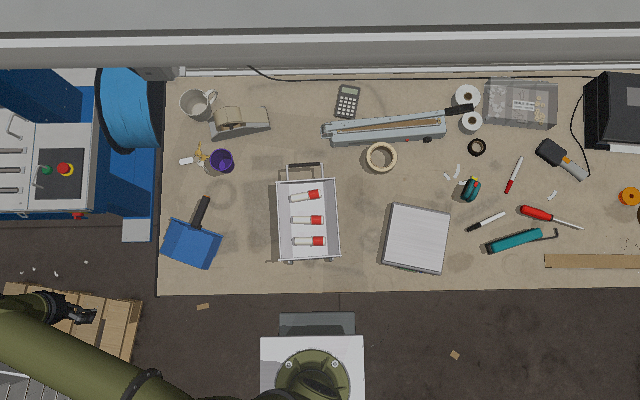

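The tray is at top-view columns 277–340, with its handle bar at about (304,164). The scoop is at (195,240) with its handle pointing up and right to (203,205). The scale pan is at (416,237). In the scene view the arm hides parts of the work. Next I'll fit poses from the top view using the known heights and check them with an overlay.

```bash
cat >> h.py <<'E'
def frame(o,yaw,pitch=0):
    # pitch>0 : +x end up
    return np.array(o,float),(Rn.from_euler('z',yaw)*Rn.from_euler('y',-pitch)).as_matrix()
def pts(F,P): return np.array([F[0]+F[1]@np.array(p,float) for p in P])
def draw(img,cam,F,polys,col,s,off):
    for P in polys:
        q=np.array([(proj(cam,X)-off)*s for X in pts(F,P)]).round().astype(int)
        cv2.polylines(img,[q],False,col,1)
SC=[[(-84,-52,10),(-35,-52,0),(35,-52,0),(35,52,0),(-35,52,0),(-84,52,10),(-84,-52,10)],[(33,-86,34),(33,86,34)],[(32,-12,73),(132,-12,73),(132,12,73),(32,12,73),(32,-12,73)]]
TR=[[(3,-55,3),(243,-55,3),(243,55,3),(3,55,3),(3,-55,3)],[(243,-92,36),(243,92,36)],[(3,-92,36),(3,92,36)],[(294,-45,36),(294,45,36)]]
E
python3 - <<'E'
from h import *
f=grab_frame('top')
T=lambda n,z:atz('top',tip_of('top',n)[0]['at'],z)
st=T('tray_stand',0);fl=T('tray_floor_low',30);th=T('tray_handle',63)
so=T('scoop',0);sh=T('scoop_handle',64);sl=T('scoop_lip',10)
print(*[x[:2].round(1) for x in(st,fl,th,so,sh,sl)])
d=th-st;ty=np.arctan2(d[1],d[0]);print('tray yaw',ty,'len',np.hypot(d[0],d[1]))
d=sh-sl;sy=np.arctan2(d[1],d[0]);print('scoop yaw',sy,np.hypot(d[0],d[1]))
pan=T('scale_pan',40);print('pan',pan)
for n in['tape_roll','purple_cup']:print(n,T(n,0).round())
x0,y0,s=155,145,4
im=cv2.resize(f[y0:285,x0:350,::-1],None,fx=s,fy=s,interpolation=cv2.INTER_CUBIC)
off=np.array([x0-.4,y0-.4])
draw(im,'top',frame([*(th[:2]-294*np.array([np.cos(ty),np.sin(ty)])),27],ty),TR,(0,255,0),s,off)
draw(im,'top',frame([*(sh[:2]-80*np.array([np.cos(sy),np.sin(sy)])),0],sy),SC,(0,255,255),s,off)
cv2.imwrite('pics/c.png',im)
E
```

```text
Traceback (most recent call last):
IndexError: list index out of range
```

Run:
```python
from h import *
f=grab_frame('top')
def T(n,z):
    for i in range(4):
        r=tip_of('top',n)
        if r: return atz('top',r[0]['at'],z)
        f=grab_frame('top')
    print('miss',n);return np.full(3,np.nan)
st=T('tray_stand',0);th=T('tray_handle',63)
sh=T('scoop_handle',64);sl=T('scoop_lip',10)
print(*[x[:2].round(1) for x in(st,th,sh,sl)])
d=th-st;ty=np.arctan2(d[1],d[0]);print('tray yaw',ty,'len',np.hypot(d[0],d[1]))
d=sh-sl;sy=np.arctan2(d[1],d[0]);print('scoop yaw',sy,np.hypot(d[0],d[1]))
print('pan',T('scale_pan',40))
x0,y0,s=155,145,4
im=cv2.resize(f[y0:285,x0:350,::-1],None,fx=s,fy=s,interpolation=cv2.INTER_CUBIC)
off=np.array([x0-.4,y0-.4])
draw(im,'top',frame([*(th[:2]-294*np.array([np.cos(ty),np.sin(ty)])),27],ty),TR,(0,255,0),s,off)
draw(im,'top',frame([*(sh[:2]-80*np.array([np.cos(sy),np.sin(sy)])),0],sy),SC,(0,255,255),s,off)
cv2.imwrite('pics/c.png',im)
```

```text
[696.2 272.3] [675.3  13.8] [530.4 340.6] [377.4 381.3]
tray yaw -1.6514819523238804 len 259.33287375523105
scoop yaw -0.2602209700703286 158.29799956635964
pan [ 443.46611237 -330.16297997   40.        ]
```

View pics/c.png

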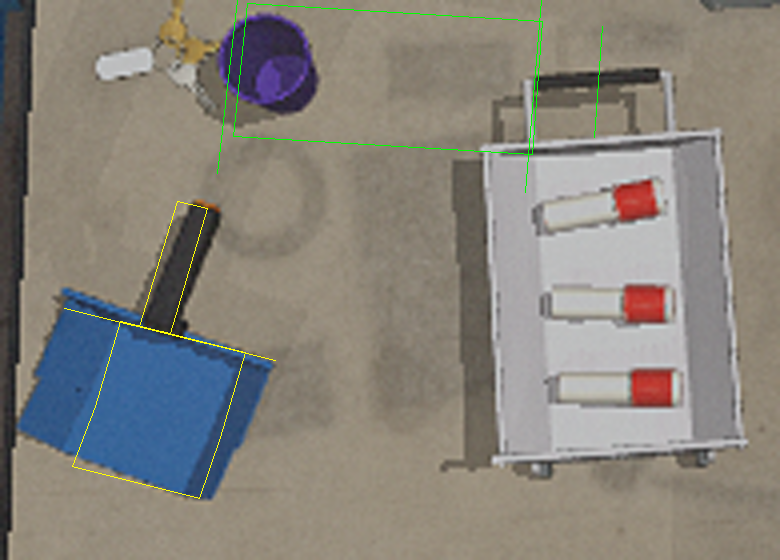

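The tray_stand detection had landed on the cup, so the green overlay is wrong. The yellow scoop overlay is about 0.06 rad off in yaw. I can read corners directly: bar ends at crop (533,80) and (662,74), far wall top at (483,149) and (720,131), scoop back wall at (64,290) and (275,360). I'll fit the poses to those.

```bash
cat >> h.py <<'E'
from scipy.optimize import least_squares
def fit(M,U,z,x0,cam='top',pitch=0):
    fn=lambda p:np.concatenate([proj(cam,X)-u for X,u in zip(pts(frame([p[0],p[1],z],p[2],pitch),M),U)])
    r=least_squares(fn,x0,loss='soft_l1');return r.x,fn(r.x).reshape(-1,2)
E
python3 - <<'E'
from h import *
c=lambda *L:[np.array(p)/4+[154.6,144.6] for p in L]
p,r=fit([(294,45,36),(294,-45,36),(243,92,36),(243,-92,36),(3,0,76)],c((533,80),(662,74),(483,149),(720,131),(620,452)),27,[380,0,0])
print('tray',p.round(3),r.round(1).tolist())
q,r=fit([(33,86,34),(33,-86,34),(132,12,73),(132,-12,73),(-84,52,11),(-84,-52,11)],c((64,290),(275,360),(190,200),(219,208),(68,457),(204,499)),0,[460,370,-.3])
print('scoop',q.round(3),r.round(1).tolist())
f=cv2.imread('pics/b.png');s=4;off=np.array([154.6,144.6])
im=cv2.resize(f[145:285,155:350],None,fx=s,fy=s,interpolation=cv2.INTER_CUBIC)
draw(im,'top',frame([*p[:2],27],p[2]),TR,(0,255,0),s,off);draw(im,'top',frame([*q[:2],0],q[2]),SC,(0,255,255),s,off)
cv2.imwrite('pics/d.png',im)
h=pts(frame([*p[:2],27],p[2]),[(294,0,36)])[0];print('handle',h,'grip',pts(frame([*q[:2],0],q[2]),[(80,0,64)]))
# rotation needed: tool x along tray x
E
```

```text
tray [ 3.84211e+02 -1.18700e+00  5.30000e-02] [[1.8, 0.4], [-1.8, -0.0], [0.2, 0.1], [-0.2, 0.5], [-0.0, -1.2]]
scoop [ 4.56197e+02  3.59805e+02 -3.16000e-01] [[1.6, 2.2], [0.6, 0.7], [-0.4, -0.5], [-0.3, -0.2], [0.3, -0.2], [-2.5, -0.9]]
handle [677.79486984  14.44743025  63.        ] grip [[532.24620292 334.97441541  64.        ]]
```

View pics/d.png

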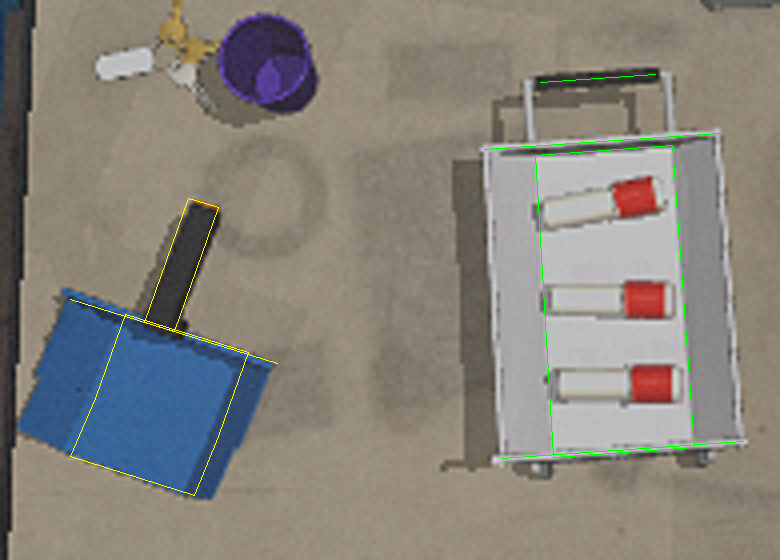

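```bash
cat >> h.py <<'E'
from scipy.spatial.transform import Slerp
def tool(yaw,tilt=0):
    # tool x at heading yaw, z down; tilt>0: fingers swing towards +x(yaw dir) (body leans to -x)
    x=Rn.from_euler('z',yaw)*Rn.from_euler('y',-tilt)*Rn.from_quat([1,0,0,0]); return x
def rows(wps,hand,start=None):
    # wps: list of (pos,Rot,nrows)
    s=sense() if start is None else None
    p,R=(np.array(s['ee_pos']),Rn.from_quat(s['tool_rot'])) if s else start
    out=[]
    for P,Q,n in wps:
        P=np.array(P,float);p0,R0=p,R;w=(R0.inv()*Q).as_rotvec()
        for k in range(1,n+1):
            tp=p0+(P-p0)*k/n;tR=R0*Rn.from_rotvec(w*k/n)
            d=R.inv().apply(tp-p)/10;r=(R.inv()*tR).as_rotvec()
            d=d.round(2);r=r.round(3);out.append([hand,*d.tolist(),*r.tolist()])
            p=p+R.apply(d*10);R=R*Rn.from_rotvec(r)
    while len(out)%5: out.append([hand,0,0,0,0,0,0])
    for i in range(0,len(out),5): print(out[i:i+5])
    print('maxshift',np.abs(np.array(out)[:,1:4]).max(),'maxturn',np.abs(np.array(out)[:,4:]).max(),'end',p.round(1))
    return p,R
E
python3 - <<'E'
from h import *
Q=tool(.053)
rows([([560,200,200],Q,14),([677.8,14.4,160],Q,8),([677.8,14.4,110],Q,3)],4.2)
E
```

```text
[[4.2, -1.7, 3.06, 0.22, -0.0, -0.0, 0.078], [4.2, -1.45, 3.19, 0.23, -0.0, -0.0, 0.078], [4.2, -1.21, 3.28, 0.22, -0.0, -0.0, 0.079], [4.2, -0.94, 3.38, 0.23, -0.0, -0.0, 0.078], [4.2, -0.67, 3.43, 0.22, -0.0, -0.0, 0.078]]
[[4.2, -0.41, 3.48, 0.22, -0.0, -0.0, 0.078], [4.2, -0.13, 3.5, 0.23, -0.0, -0.0, 0.079], [4.2, 0.15, 3.5, 0.22, -0.0, -0.0, 0.078], [4.2, 0.41, 3.47, 0.23, -0.0, -0.0, 0.078], [4.2, 0.69, 3.44, 0.22, -0.0, -0.0, 0.078]]
[[4.2, 0.95, 3.37, 0.22, -0.0, -0.0, 0.078], [4.2, 1.21, 3.28, 0.23, -0.0, -0.0, 0.079], [4.2, 1.47, 3.18, 0.22, -0.0, -0.0, 0.078], [4.2, 1.71, 3.06, 0.23, -0.0, -0.0, 0.078], [4.2, 1.35, 2.39, 0.5, -0.0, -0.0, 0.0]]
[[4.2, 1.34, 2.4, 0.5, -0.0, -0.0, 0.0], [4.2, 1.35, 2.39, 0.5, -0.0, -0.0, 0.0], [4.2, 1.35, 2.4, 0.5, -0.0, -0.0, 0.0], [4.2, 1.35, 2.39, 0.5, -0.0, -0.0, 0.0], [4.2, 1.34, 2.4, 0.5, -0.0, -0.0, 0.0]]
[[4.2, 1.35, 2.39, 0.5, -0.0, -0.0, 0.0], [4.2, 1.35, 2.4, 0.49, -0.0, -0.0, 0.0], [4.2, -0.0, -0.0, 1.67, -0.0, -0.0, 0.0], [4.2, -0.0, -0.0, 1.67, -0.0, -0.0, 0.0], [4.2, -0.0, -0.0, 1.66, -0.0, -0.0, 0.0]]
maxshift 3.5 maxturn 0.079 end [677.8  14.4 110. ]
```

>>> drive_tool([
  [4.2, -1.7, 3.06, 0.22, 0, 0, 0.078],
  [4.2, -1.45, 3.19, 0.23, 0, 0, 0.078],
  [4.2, -1.21, 3.28, 0.22, 0, 0, 0.079],
  [4.2, -0.94, 3.38, 0.23, 0, 0, 0.078],
  [4.2, -0.67, 3.43, 0.22, 0, 0, 0.078],
])

```text
time_s: 2.45
ee_pos: [372.2, 451.3, 220.2]
tool_rot: [0.93, 0.368, 0.0, -0.0]
contact_force: [-0.2, 0.6, 0.1]
gripper_width: 0.497
```

>>> drive_tool([
  [4.2, -0.41, 3.48, 0.22, 0, 0, 0.078],
  [4.2, -0.13, 3.5, 0.23, 0, 0, 0.079],
  [4.2, 0.15, 3.5, 0.22, 0, 0, 0.078],
  [4.2, 0.41, 3.47, 0.23, 0, 0, 0.078],
  [4.2, 0.69, 3.44, 0.22, 0, 0, 0.078],
])

```text
time_s: 2.95
ee_pos: [476.9, 311.0, 209.1]
tool_rot: [0.984, 0.181, 0.0, -0.0]
contact_force: [0.5, -0.1, -0.2]
gripper_width: 0.49
```

>>> drive_tool([
  [4.2, 0.95, 3.37, 0.22, 0, 0, 0.078],
  [4.2, 1.21, 3.28, 0.23, 0, 0, 0.079],
  [4.2, 1.47, 3.18, 0.22, 0, 0, 0.078],
  [4.2, 1.71, 3.06, 0.23, 0, 0, 0.078],
  [4.2, 1.35, 2.39, 0.5, 0, 0, 0],
])

```text
time_s: 3.45
ee_pos: [576.3, 174.7, 195.4]
tool_rot: [1.0, 0.025, 0.001, 0.0]
contact_force: [0.3, 0.7, -0.0]
gripper_width: 0.494
```

>>> drive_tool([
  [4.2, 1.34, 2.4, 0.5, 0, 0, 0],
  [4.2, 1.35, 2.39, 0.5, 0, 0, 0],
  [4.2, 1.35, 2.4, 0.5, 0, 0, 0],
  [4.2, 1.35, 2.39, 0.5, 0, 0, 0],
  [4.2, 1.34, 2.4, 0.5, 0, 0, 0],
])

```text
time_s: 3.95
ee_pos: [648.9, 59.9, 169.8]
tool_rot: [1.0, 0.027, 0.0, -0.0]
contact_force: [0.2, -0.2, 0.7]
gripper_width: 0.49
```

>>> drive_tool([
  [4.2, 1.35, 2.39, 0.5, 0, 0, 0],
  [4.2, 1.35, 2.4, 0.49, 0, 0, 0],
  [4.2, 0, 0, 1.67, 0, 0, 0],
  [4.2, 0, 0, 1.67, 0, 0, 0],
  [4.2, 0, 0, 1.66, 0, 0, 0],
])

```text
time_s: 4.45
ee_pos: [677.0, 16.1, 108.3]
tool_rot: [1.0, 0.027, -0.001, -0.001]
contact_force: [0.2, -0.7, 0.3]
gripper_width: 0.493
```

>>> drive_tool([
  [4.2, 0.08, 0.15, 1.4, 0, 0, 0],
  [4.2, 0, 0, 1.4, 0, 0, 0],
  [4.2, 0, 0, 1.4, 0, 0, 0],
  [4.2, 0, 0, 1.4, 0, 0, 0],
  [4.2, 0, 0, 1.0, 0, 0, 0],
])

```text
time_s: 4.95
ee_pos: [678.2, 13.1, 42.5]
tool_rot: [1.0, 0.027, -0.0, -0.0]
contact_force: [1.4, 0.1, -0.9]
gripper_width: 0.491
```

>>> drive_tool([
  [0, 0, 0, 0, 0, 0, 0],
  [0, 0, 0, 0, 0, 0, 0],
  [0, 0, 0, 0, 0, 0, 0],
  [0, 0, 0, 0, 0, 0, 0],
  [0, 0, 0, 0, 0, 0, 0],
], force=60)

```text
time_s: 5.45
ee_pos: [677.5, 12.8, 44.2]
tool_rot: [1.0, 0.026, -0.001, -0.0]
contact_force: [-4.8, -0.4, 0.7]
gripper_width: 0.112
```

Run:
```python
from h import *
s=sense();print(s['ee_pos'],s['gripper_width'],s['contact_force'],s['joint_pos'])
T=np.array([384.2,-1.2,27]);yaw=.053
R0=Rn.from_quat(s['tool_rot']);p=np.array(s['ee_pos']);ax=np.array([-np.sin(yaw),np.cos(yaw),0])
w=[];P=p
for k in range(1,20):
    a=.38*k/19;r=Rn.from_rotvec(-ax*a)
    w.append((T+r.apply(p-T),r*R0,1))
rows(w,0)
```

```text
[677.48859469  12.75404466  44.1742121 ] 0.11224761499939281 [-4.84590059 -0.40852792  0.68592678] [-0.35513818  0.54186129  0.39681567  1.58048177 -0.22973073  1.06805657
  0.15507834]
[[0, -0.04, -0.0, -0.59, 0.0, 0.02, -0.0], [0, -0.04, -0.0, -0.58, 0.0, 0.02, -0.0], [0, -0.04, -0.0, -0.59, 0.0, 0.02, -0.0], [0, -0.05, -0.0, -0.59, 0.0, 0.02, -0.0], [0, -0.04, -0.0, -0.58, 0.0, 0.02, -0.0]]
[[0, -0.04, -0.0, -0.59, 0.0, 0.02, -0.0], [0, -0.04, -0.0, -0.59, 0.0, 0.02, -0.0], [0, -0.04, -0.0, -0.58, 0.0, 0.02, -0.0], [0, -0.04, -0.0, -0.59, 0.0, 0.02, -0.0], [0, -0.05, -0.0, -0.59, 0.0, 0.02, -0.0]]
[[0, -0.04, -0.0, -0.58, 0.0, 0.02, -0.0], [0, -0.04, -0.0, -0.59, 0.0, 0.02, -0.0], [0, -0.04, -0.0, -0.59, 0.0, 0.02, -0.0], [0, -0.04, -0.0, -0.58, 0.0, 0.02, -0.0], [0, -0.04, -0.0, -0.59, 0.0, 0.02, -0.0]]
[[0, -0.05, -0.0, -0.59, 0.0, 0.02, -0.0], [0, -0.04, -0.0, -0.58, 0.0, 0.02, -0.0], [0, -0.04, -0.0, -0.59, 0.0, 0.02, -0.0], [0, -0.04, -0.0, -0.59, 0.0, 0.02, -0.0], [0, 0, 0, 0, 0, 0, 0]]
maxshift 0.59 maxturn 0.02 end [650.2  11.3 151.9]
```

>>> drive_tool([
  [0, -0.04, 0, -0.59, 0, 0.02, 0],
  [0, -0.04, 0, -0.58, 0, 0.02, 0],
  [0, -0.04, 0, -0.59, 0, 0.02, 0],
  [0, -0.05, 0, -0.59, 0, 0.02, 0],
  [0, -0.04, 0, -0.58, 0, 0.02, 0],
])

```text
time_s: 5.95
ee_pos: [674.4, 12.6, 73.2]
tool_rot: [0.998, 0.026, 0.05, -0.001]
contact_force: [-2.6, -1.4, -11.2]
gripper_width: 0.113
```

>>> drive_tool([
  [0, -0.04, 0, -0.59, 0, 0.02, 0],
  [0, -0.04, 0, -0.58, 0, 0.02, 0],
  [0, -0.04, 0, -0.59, 0, 0.02, 0],
  [0, -0.05, 0, -0.59, 0, 0.02, 0],
  [0, -0.04, 0, -0.58, 0, 0.02, 0],
])

```text
time_s: 6.45
ee_pos: [668.4, 12.3, 102.0]
tool_rot: [0.995, 0.026, 0.1, -0.003]
contact_force: [-2.7, -0.8, -11.0]
gripper_width: 0.115
```

>>> drive_tool([
  [0, -0.04, 0, -0.59, 0, 0.02, 0],
  [0, -0.04, 0, -0.58, 0, 0.02, 0],
  [0, -0.04, 0, -0.59, 0, 0.02, 0],
  [0, -0.05, 0, -0.59, 0, 0.02, 0],
  [0, -0.04, 0, -0.58, 0, 0.02, 0],
])

```text
time_s: 6.95
ee_pos: [659.6, 11.8, 130.0]
tool_rot: [0.988, 0.026, 0.15, -0.004]
contact_force: [-3.6, -0.8, -11.7]
gripper_width: 0.114
```

>>> drive_tool([
  [0, -0.04, 0, -0.59, 0, 0.02, 0],
  [0, -0.04, 0, -0.58, 0, 0.02, 0],
  [0, -0.04, 0, -0.59, 0, 0.02, 0],
  [0, -0.05, 0, -0.59, 0, 0.02, 0],
  [0, 0, 0, 0, 0, 0, 0],
])

```text
time_s: 7.45
ee_pos: [652.4, 11.4, 148.5]
tool_rot: [0.981, 0.026, 0.191, -0.004]
contact_force: [25.2, 0.3, -42.3]
gripper_width: 0.115
```

>>> drive_tool([
  [0, 0, 0, 0.3, 0, 0, 0],
  [4.2, 0, 0, 0, 0, 0, 0],
  [4.2, 0, 0, 0, 0, 0, 0],
  [4.2, 0, 0, -1, 0, 0, 0],
  [4.2, 0, 0, -2.0, 0, 0, 0],
])

```text
time_s: 7.95
ee_pos: [642.2, 10.9, 179.1]
tool_rot: [0.981, 0.026, 0.191, -0.005]
contact_force: [-0.1, 0.7, -0.1]
gripper_width: 0.494
```

>>> drive_tool([
  [4.2, 0, 0, -2.5, 0, 0, 0],
  [4.2, 0, 0, -3, 0, 0, 0],
  [4.2, 0, 0, -3, 0, 0, 0],
  [4.2, 0, 0, -2, 0, 0, 0],
  [6, 0, 0, -1, 0, 0, 0],
])

```text
time_s: 8.45
ee_pos: [600.1, 8.4, 289.5]
tool_rot: [0.981, 0.026, 0.193, -0.006]
contact_force: [0.9, -0.8, 0.0]
gripper_width: 0.642
```

Run:
```python
from h import *
print(sense()['joint_pos'].round(2) if hasattr(sense()['joint_pos'],'round') else sense()['joint_pos'])
g=[532.2,335,0]
Q=tool(1.255)
rows([([560,270,240],Q,13),([g[0],g[1],120],Q,7)],6)
f=grab_frame('top');g=grab_frame('scene')
T=frame([384.2,-1.2,27],.053,.36)
s=4;im=cv2.resize(f[145:290,255:355,::-1],None,fx=s,fy=s,interpolation=cv2.INTER_CUBIC)
draw(im,'top',T,TR,(0,255,0),s,np.array([254.6,144.6]))
im2=cv2.resize(g[140:285,210:400,::-1],None,fx=2,fy=4 and 2,interpolation=cv2.INTER_CUBIC)
draw(im2,'scene',T,TR,(0,255,0),2,np.array([209.8,139.8]))
c=np.zeros((580,780,3),np.uint8);c[:,:400]=im;c[:290,400:]=im2
cv2.imwrite('pics/e.png',c)
```

```text
[-0.5  -0.12  0.41  1.86  0.07  1.   -0.06]
[[6, -0.33, -2.02, 0.28, 0.018, -0.026, -0.091], [6, -0.14, -2.05, 0.32, 0.018, -0.027, -0.092], [6, 0.05, -2.04, 0.36, 0.018, -0.026, -0.091], [6, 0.25, -2.01, 0.39, 0.017, -0.026, -0.091], [6, 0.45, -1.98, 0.42, 0.018, -0.027, -0.091]]
[[6, 0.63, -1.93, 0.44, 0.018, -0.026, -0.092], [6, 0.82, -1.84, 0.45, 0.018, -0.026, -0.091], [6, 0.99, -1.76, 0.46, 0.018, -0.027, -0.091], [6, 1.16, -1.65, 0.47, 0.018, -0.026, -0.092], [6, 1.32, -1.53, 0.46, 0.018, -0.027, -0.091]]
[[6, 1.47, -1.39, 0.45, 0.018, -0.026, -0.091], [6, 1.6, -1.25, 0.43, 0.017, -0.026, -0.092], [6, 1.71, -1.08, 0.41, 0.018, -0.027, -0.091], [6, 0.76, -0.67, 1.71, 0.0, 0.0, 0.0], [6, 0.76, -0.66, 1.72, 0.0, 0.0, 0.0]]
[[6, 0.76, -0.67, 1.71, 0.0, 0.0, 0.0], [6, 0.76, -0.67, 1.71, 0.0, 0.0, 0.0], [6, 0.76, -0.66, 1.72, 0.0, 0.0, 0.0], [6, 0.76, -0.67, 1.71, 0.0, 0.0, 0.0], [6, 0.76, -0.67, 1.71, 0.0, 0.0, 0.0]]
maxshift 2.05 maxturn 0.092 end [532.2 335.  120. ]
```

View pics/e.png

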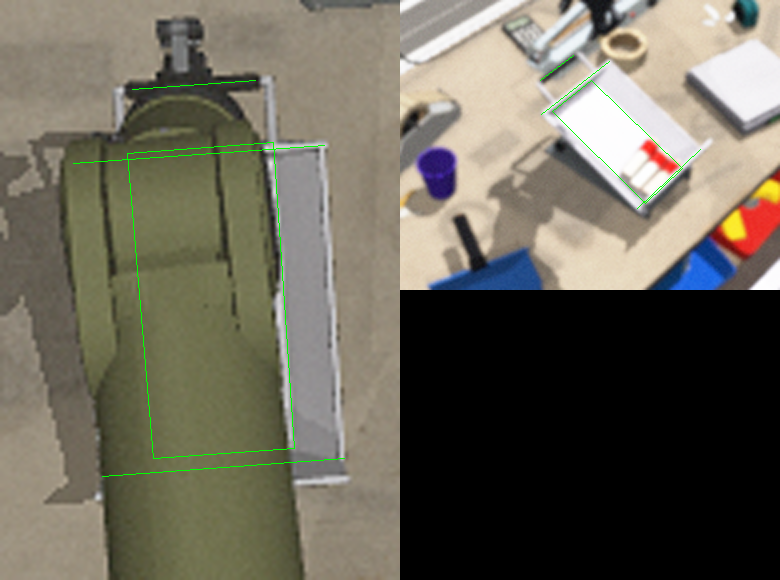

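The tray is tipped and matches the 0.36 rad model in both views. The three sticks lie together at the low end, at scene crop (650,165). Next is the scoop.

>>> drive_tool([
  [6, -0.33, -2.02, 0.28, 0.018, -0.026, -0.091],
  [6, -0.14, -2.05, 0.32, 0.018, -0.027, -0.092],
  [6, 0.05, -2.04, 0.36, 0.018, -0.026, -0.091],
  [6, 0.25, -2.01, 0.39, 0.017, -0.026, -0.091],
  [6, 0.45, -1.98, 0.42, 0.018, -0.027, -0.091],
])

```text
time_s: 9.05
ee_pos: [582.7, 109.7, 263.2]
tool_rot: [0.959, 0.257, 0.118, -0.004]
contact_force: [0.1, 1.2, -0.1]
gripper_width: 0.704
```

>>> drive_tool([
  [6, 0.63, -1.93, 0.44, 0.018, -0.026, -0.092],
  [6, 0.82, -1.84, 0.45, 0.018, -0.026, -0.091],
  [6, 0.99, -1.76, 0.46, 0.018, -0.027, -0.091],
  [6, 1.16, -1.65, 0.47, 0.018, -0.026, -0.092],
  [6, 1.32, -1.53, 0.46, 0.018, -0.027, -0.091],
])

```text
time_s: 9.55
ee_pos: [567.1, 210.3, 243.8]
tool_rot: [0.881, 0.472, 0.041, -0.003]
contact_force: [-0.3, 0.6, -0.2]
gripper_width: 0.706
```

>>> drive_tool([
  [6, 1.47, -1.39, 0.45, 0.018, -0.026, -0.091],
  [6, 1.6, -1.25, 0.43, 0.017, -0.026, -0.092],
  [6, 1.71, -1.08, 0.41, 0.018, -0.027, -0.091],
  [6, 0.76, -0.67, 1.71, 0.0, 0.0, 0.0],
  [6, 0.76, -0.66, 1.72, 0.0, 0.0, 0.0],
])

```text
time_s: 10.05
ee_pos: [549.7, 289.7, 197.6]
tool_rot: [0.809, 0.588, -0.005, -0.001]
contact_force: [-0.2, 0.3, 0.0]
gripper_width: 0.704
```

>>> drive_tool([
  [6, 0.76, -0.67, 1.71, 0.0, 0.0, 0.0],
  [6, 0.76, -0.67, 1.71, 0.0, 0.0, 0.0],
  [6, 0.76, -0.66, 1.72, 0.0, 0.0, 0.0],
  [6, 0.76, -0.67, 1.71, 0.0, 0.0, 0.0],
  [6, 0.76, -0.67, 1.71, 0.0, 0.0, 0.0],
])

```text
time_s: 10.55
ee_pos: [528.5, 334.9, 111.8]
tool_rot: [0.809, 0.587, -0.005, -0.001]
contact_force: [1.6, -0.5, 0.6]
gripper_width: 0.707
```

Run:
```python
from h import *
s=sense();print(s['ee_pos'],s['joint_pos'])
f=grab_frame('top')
print([tip_of('top',n)[:2] for n in('stick_1_mid','scale_pan','scoop_lip')])
rows([([532.2,335,46],tool(1.255),6)],6)
T=frame([384.2,-1.2,27],.053,.36)
s=4;im=cv2.resize(f[145:290,155:350,::-1],None,fx=s,fy=s,interpolation=cv2.INTER_CUBIC)
draw(im,'top',T,TR,(0,255,0),s,np.array([154.6,144.6]));draw(im,'top',frame([456.2,359.8,0],-.316),SC,(0,255,255),s,np.array([154.6,144.6]))
cv2.imwrite('pics/f.png',im)
```

```text
[528.49551677 334.88436792 111.80593931] [-0.76414801  0.3588816   0.19496324  1.65484546 -0.07727485  1.14566935
  0.70672683]
[[{'at': [305.7, 254.1], 'score': 0.77}, {'at': [297.3, 256.9], 'score': 0.75}], [{'at': [418.4, 238.6], 'score': 0.71}], [{'at': [414.3, 240.2], 'score': 0.49}]]
[[6, 0.04, 0.06, 1.12, -0.001, 0.001, 0.0], [6, 0.03, 0.06, 1.12, -0.002, 0.001, 0.0], [6, 0.04, 0.06, 1.11, -0.001, 0.002, 0.0], [6, 0.03, 0.05, 1.12, -0.001, 0.001, 0.001], [6, 0.03, 0.06, 1.12, -0.002, 0.001, -0.0]]
[[6, 0.03, 0.05, 1.12, -0.001, 0.001, -0.0], [6, 0, 0, 0, 0, 0, 0], [6, 0, 0, 0, 0, 0, 0], [6, 0, 0, 0, 0, 0, 0], [6, 0, 0, 0, 0, 0, 0]]
maxshift 1.12 maxturn 0.002 end [532.2 335.   46. ]
```

View pics/f.png

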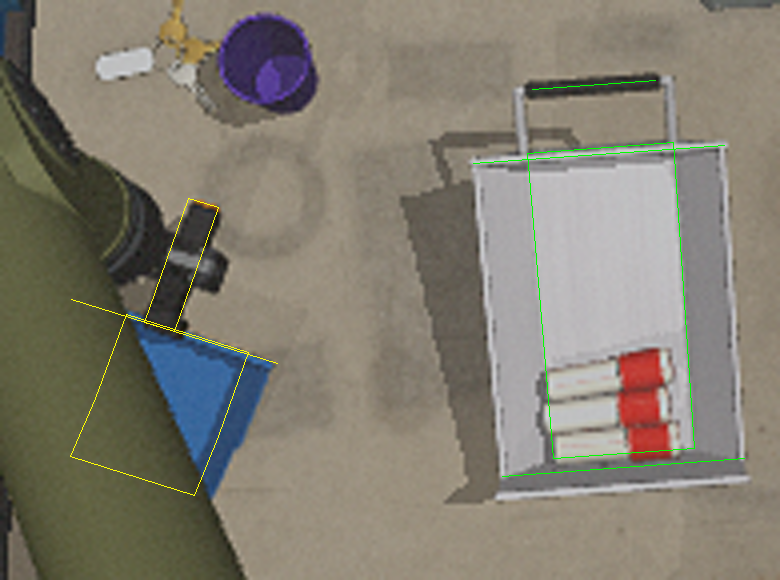

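>>> drive_tool([
  [6, 0.04, 0.06, 1.12, -0.001, 0.001, 0.0],
  [6, 0.03, 0.06, 1.12, -0.002, 0.001, 0.0],
  [6, 0.04, 0.06, 1.11, -0.001, 0.002, 0.0],
  [6, 0.03, 0.05, 1.12, -0.001, 0.001, 0.001],
  [6, 0.03, 0.06, 1.12, -0.002, 0.001, 0],
])

```text
time_s: 11.25
ee_pos: [531.7, 335.0, 56.7]
tool_rot: [0.81, 0.587, -0.0, -0.0]
contact_force: [-0.4, -0.8, -0.4]
gripper_width: 0.702
```

>>> drive_tool([
  [6, 0.03, 0.05, 1.1, -0.001, 0.001, 0],
  [6, 0, 0, 0, 0, 0, 0],
  [1.5, 0, 0, 0, 0, 0, 0],
  [1.5, 0, 0, 0, 0, 0, 0],
  [1.5, 0, 0, 0, 0, 0, 0],
], force=110)

```text
time_s: 11.75
ee_pos: [532.8, 335.8, 47.8]
tool_rot: [0.81, 0.587, 0.001, -0.0]
contact_force: [0.0, 0.3, 2.1]
gripper_width: 0.263
```

>>> drive_tool([
  [1.5, 0, 0, 0, 0, 0, 0],
  [1.5, 0, 0, 0, 0, 0, 0],
  [1.5, 0, 0, 0, 0, 0, 0],
  [1.5, 0, 0, 0, 0, 0, 0],
  [1.5, 0, 0, 0, 0, 0, 0],
])

```text
time_s: 12.25
ee_pos: [533.0, 335.8, 47.7]
tool_rot: [0.81, 0.587, 0.001, -0.0]
contact_force: [0.4, -0.8, 5.7]
gripper_width: 0.261
```

>>> drive_tool([
  [1.5, 0, 0, -1, 0, 0, 0],
  [1.5, 0, 0, -2, 0, 0, 0],
  [1.5, 0, 0, -3, 0, 0, 0],
  [1.5, 0, 0, -3, 0, 0, 0],
  [1.5, 0, 0, -3, 0, 0, 0],
])

```text
time_s: 12.75
ee_pos: [531.4, 334.7, 167.2]
tool_rot: [0.81, 0.587, -0.001, -0.0]
contact_force: [-0.3, 0.3, -2.2]
gripper_width: 0.26
```

>>> drive_tool([
  [1.5, 0, 0, -2, 0, 0, 0],
  [1.5, 0, 0, -2, 0, 0, 0],
  [1.5, 0, 0, -2, 0, 0, 0],
  [1.5, 0, 0, -1, 0, 0, 0],
  [1.5, 0, 0, 0, 0, 0, 0],
])

```text
time_s: 13.25
ee_pos: [532.6, 335.5, 238.0]
tool_rot: [0.81, 0.587, 0.001, -0.0]
contact_force: [-0.1, -0.0, -2.6]
gripper_width: 0.259
```

```bash
cat >> h.py <<'E'
TP=[384.2,-1.2,27];TY=.053;TA=.36
G=np.array([80.5,0,47.7]); LIP=np.array([-84,0,10.])
def scoop_at(lip_world,yaw,pitch):
    _,R=frame([0,0,0],yaw,pitch); return np.array(lip_world)-R@LIP, R
def tcp_for(o,R): return o+R@G, Rn.from_matrix(np.c_[R[:,1],R[:,0],-R[:,2]])
def in_tray(xl,zl,phi,yl=0,dyaw=0):
    F=frame(TP,TY,TA); L=pts(F,[(xl,yl,3+zl)])[0]
    return tcp_for(*scoop_at(L,TY+dyaw,TA+phi))
def scoop_now():
    s=sense();R=Rn.from_quat(s['tool_rot']).as_matrix();Rs=np.c_[R[:,1],R[:,0],-R[:,2]]
    return np.array(s['ee_pos'])-Rs@G,Rs
E
python3 - <<'E'
from h import *
a=in_tray(150,130,.24);b=in_tray(150,45,.24)
print(a[0].round(1),b[0].round(1),in_tray(8,0,.24)[0].round(1))
up=(np.array([560,220,320]),tool(1.255+.18),)
rows([(*up,6),(*a,14),(*b,5)],1.5)
E
```

```text
[591.9   9.8 328.3] [621.8  11.4 248.8] [504.9   5.2 156.6]
[[1.5, -1.68, 1.03, -1.37, 0.0, -0.0, -0.03], [1.5, -1.72, 0.99, -1.37, 0.001, -0.001, -0.03], [1.5, -1.74, 0.93, -1.37, -0.0, -0.0, -0.03], [1.5, -1.77, 0.88, -1.37, 0.0, -0.001, -0.03], [1.5, -1.8, 0.82, -1.37, 0.0, -0.0, -0.03]]
[[1.5, -1.82, 0.77, -1.36, 0.001, -0.001, -0.03], [1.5, -1.46, 0.43, -0.06, -0.043, 0.004, -0.013], [1.5, -1.46, 0.41, -0.05, -0.043, 0.004, -0.013], [1.5, -1.46, 0.4, -0.03, -0.042, 0.004, -0.013], [1.5, -1.48, 0.38, -0.03, -0.043, 0.004, -0.013]]
[[1.5, -1.47, 0.36, -0.01, -0.043, 0.004, -0.013], [1.5, -1.48, 0.34, -0.01, -0.043, 0.005, -0.014], [1.5, -1.49, 0.32, 0.0, -0.042, 0.004, -0.013], [1.5, -1.49, 0.3, 0.01, -0.043, 0.004, -0.013], [1.5, -1.49, 0.28, 0.02, -0.043, 0.004, -0.013]]
[[1.5, -1.5, 0.26, 0.02, -0.043, 0.004, -0.013], [1.5, -1.5, 0.24, 0.02, -0.042, 0.004, -0.013], [1.5, -1.5, 0.22, 0.03, -0.043, 0.004, -0.013], [1.5, -1.51, 0.2, 0.03, -0.043, 0.004, -0.013], [1.5, -1.51, 0.18, 0.03, -0.043, 0.004, -0.013]]
[[1.5, 0.0, -0.41, 1.65, 0.0, 0.0, -0.0], [1.5, 0.0, -0.4, 1.65, 0.0, 0.0, -0.0], [1.5, 0.0, -0.41, 1.66, 0.0, 0.0, -0.0], [1.5, 0.0, -0.4, 1.65, 0.0, 0.0, -0.0], [1.5, 0.0, -0.41, 1.65, 0.0, 0.0, -0.0]]
maxshift 1.82 maxturn 0.043 end [621.8  11.4 248.8]
```

>>> drive_tool([
  [1.5, -1.68, 1.03, -1.37, 0, 0, -0.03],
  [1.5, -1.72, 0.99, -1.37, 0.001, -0.001, -0.03],
  [1.5, -1.74, 0.93, -1.37, 0, 0, -0.03],
  [1.5, -1.77, 0.88, -1.37, 0, -0.001, -0.03],
  [1.5, -1.8, 0.82, -1.37, 0, 0, -0.03],
])

```text
time_s: 13.75
ee_pos: [554.6, 238.1, 303.8]
tool_rot: [0.763, 0.646, -0.002, -0.0]
contact_force: [-0.1, 0.6, -2.5]
gripper_width: 0.258
```

>>> drive_tool([
  [1.5, -1.82, 0.77, -1.36, 0.001, -0.001, -0.03],
  [1.5, -1.46, 0.43, -0.06, -0.043, 0.004, -0.013],
  [1.5, -1.46, 0.41, -0.05, -0.043, 0.004, -0.013],
  [1.5, -1.46, 0.4, -0.03, -0.042, 0.004, -0.013],
  [1.5, -1.48, 0.38, -0.03, -0.043, 0.004, -0.013],
])

```text
time_s: 14.25
ee_pos: [568.2, 159.0, 319.4]
tool_rot: [0.733, 0.675, 0.06, 0.059]
contact_force: [0.1, -0.3, -1.6]
gripper_width: 0.26
```

>>> drive_tool([
  [1.5, -1.47, 0.36, -0.01, -0.043, 0.004, -0.013],
  [1.5, -1.48, 0.34, -0.01, -0.043, 0.005, -0.014],
  [1.5, -1.49, 0.32, 0.0, -0.042, 0.004, -0.013],
  [1.5, -1.49, 0.3, 0.01, -0.043, 0.004, -0.013],
  [1.5, -1.49, 0.28, 0.02, -0.043, 0.004, -0.013],
])

```text
time_s: 14.75
ee_pos: [579.3, 84.1, 322.2]
tool_rot: [0.7, 0.689, 0.137, 0.132]
contact_force: [0.1, 0.2, -2.4]
gripper_width: 0.258
```

>>> drive_tool([
  [1.5, -1.5, 0.26, 0.02, -0.043, 0.004, -0.013],
  [1.5, -1.5, 0.24, 0.02, -0.042, 0.004, -0.013],
  [1.5, -1.5, 0.22, 0.03, -0.043, 0.004, -0.013],
  [1.5, -1.51, 0.2, 0.03, -0.043, 0.004, -0.013],
  [1.5, -1.51, 0.18, 0.03, -0.043, 0.004, -0.013],
])

```text
time_s: 15.25
ee_pos: [590.5, 9.2, 325.1]
tool_rot: [0.657, 0.694, 0.213, 0.203]
contact_force: [-0.0, 0.8, -2.8]
gripper_width: 0.259
```

Run:
```python
from h import *
s=sense();print(s['ee_pos'],np.round(s['joint_pos'],2),s['contact_force'])
F=scoop_now();print('lip',(F[0]+F[1]@LIP).round(1),'model tray',Rn.from_matrix(frame([0,0,0],TY,TA)[1].T@F[1]).as_rotvec().round(3))
f=grab_frame('scene');g=grab_frame('top')
s=4;im=cv2.resize(f[140:285,210:400,::-1],None,fx=s,fy=s,interpolation=cv2.INTER_CUBIC)
draw(im,'scene',F,SC,(0,255,255),s,np.array([209.6,139.6]));draw(im,'scene',frame(TP,TY,TA),TR,(0,255,0),s,np.array([209.6,139.6]))
cv2.imwrite('pics/g.png',im)
b=in_tray(150,45,.24);rows([(*b,5)],1.5)
```

```text
[590.52296798   9.23430667 325.10502797] [-0.48 -0.3   0.34  1.99  0.19  0.84  1.41] [-3.36609722e-04  8.43064803e-01 -2.81204003e+00]
lip [475.8   2.9 201.5] model tray [-0.001 -0.237  0.001]
[[1.5, 0.06, -0.31, 1.62, -0.001, 0.001, -0.001], [1.5, 0.06, -0.32, 1.61, -0.001, 0.0, -0.0], [1.5, 0.06, -0.32, 1.62, -0.001, 0.001, -0.001], [1.5, 0.06, -0.32, 1.62, -0.002, 0.001, -0.0], [1.5, 0.06, -0.32, 1.61, -0.001, 0.0, -0.001]]
maxshift 1.62 maxturn 0.002 end [621.8  11.4 248.8]
```

View pics/g.png

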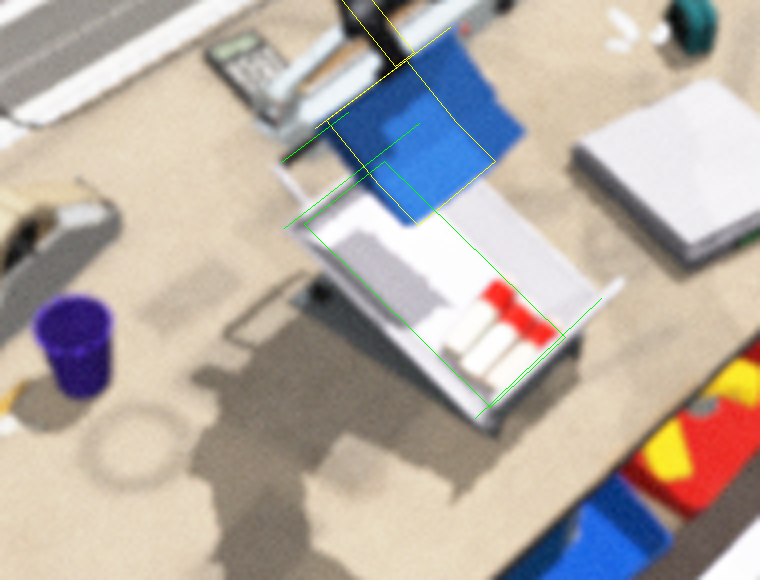

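The scoop overlay fits the in-hand model closely, with the lip at (415,222). The sticks lie in a row at the low end. I'll lower the scoop into the tray.

>>> drive_tool([
  [1.5, 0.06, -0.31, 1.62, -0.001, 0.001, -0.001],
  [1.5, 0.06, -0.32, 1.61, -0.001, 0.0, 0],
  [1.5, 0.06, -0.32, 1.62, -0.001, 0.001, -0.001],
  [1.5, 0.06, -0.32, 1.62, -0.002, 0.001, 0],
  [1.5, 0.06, -0.32, 1.61, -0.001, 0.0, -0.001],
])

```text
time_s: 15.85
ee_pos: [623.6, 15.7, 249.8]
tool_rot: [0.656, 0.695, 0.215, 0.203]
contact_force: [0.9, -0.3, -1.6]
gripper_width: 0.261
```

Run:
```python
from h import *
s=sense();print(s['ee_pos'],np.round(s['joint_pos'],2),s['contact_force'])
b=in_tray(138,5,.24);c=in_tray(134,0,.24)
rows([(*b,6),(*c,4)],1.5)
```

```text
[623.58203512  15.67034822 249.78555284] [-0.49 -0.17  0.38  2.05  0.14  0.65  1.45] [ 0.94293363 -0.2609449  -1.56466543]
[[1.5, -0.07, -0.39, 0.59, 0.0, -0.0, 0.001], [1.5, -0.07, -0.39, 0.6, 0.0, -0.001, 0.0], [1.5, -0.07, -0.39, 0.59, 0.001, -0.0, 0.001], [1.5, -0.07, -0.39, 0.6, -0.0, -0.001, 0.0], [1.5, -0.07, -0.39, 0.59, 0.0, -0.0, 0.001]]
[[1.5, -0.07, -0.39, 0.6, 0.0, -0.0, 0.001], [1.5, 0.0, -0.13, 0.1, 0.0, -0.0, -0.0], [1.5, 0.0, -0.12, 0.1, 0.0, -0.0, -0.0], [1.5, 0.0, -0.13, 0.09, 0.0, -0.0, -0.0], [1.5, 0.0, -0.13, 0.1, 0.0, -0.0, -0.0]]
maxshift 0.6 maxturn 0.001 end [622.7  11.4 201. ]
```

>>> drive_tool([
  [1.5, -0.07, -0.39, 0.59, 0, 0, 0.001],
  [1.5, -0.07, -0.39, 0.6, 0, -0.001, 0.0],
  [1.5, -0.07, -0.39, 0.59, 0.001, 0, 0.001],
  [1.5, -0.07, -0.39, 0.6, 0, -0.001, 0.0],
  [1.5, -0.07, -0.39, 0.59, 0.0, 0, 0.001],
])

```text
time_s: 16.35
ee_pos: [626.2, 11.3, 218.0]
tool_rot: [0.657, 0.692, 0.217, 0.205]
contact_force: [-1.8, 0.4, 4.9]
gripper_width: 0.26
```

>>> drive_tool([
  [1.5, 0, 0, 0, 0, 0, 0],
  [1.5, 0, 0, 0, 0, 0, 0],
  [1.5, 0, 0, 0, 0, 0, 0],
  [1.5, 0, 0, 0, 0, 0, 0],
  [1.5, 0, 0, 0, 0, 0, 0],
])

```text
time_s: 16.85
ee_pos: [624.9, 10.9, 216.2]
tool_rot: [0.657, 0.693, 0.216, 0.204]
contact_force: [-1.4, -0.2, -0.8]
gripper_width: 0.259
```

```bash
cat >> h.py <<'E'
def st():
    s=sense();F=scoop_now();T=frame(TP,TY,TA)
    print('tcp',np.round(s['ee_pos'],1),'F',np.round(s['contact_force'],1),'tq',np.round(s['wrist_torque'],2),'j',np.round(s['joint_pos'],2))
    print('lip in tray',(T[1].T@(F[0]+F[1]@LIP-T[0])).round(1),'rot',Rn.from_matrix(T[1].T@F[1]).as_rotvec().round(3))
E
python3 - <<'E'
from h import *
st()
c=in_tray(134,0,.24)
rows([(*c,5)],1.5)
E
```

```text
tcp [624.9  10.9 216.2] F [-1.4 -0.2 -0.8] tq [-0.01  0.88  0.06] j [-0.49 -0.14  0.4   2.1   0.13  0.57  1.46]
lip in tray [141.7  -0.7  16. ] rot [-0.    -0.243  0.   ]
[[1.5, 0.01, -0.21, 0.23, 0.001, 0.0, 0.0], [1.5, 0.02, -0.21, 0.22, 0.0, 0.0, 0.0], [1.5, 0.01, -0.21, 0.23, 0.001, 0.0, 0.0], [1.5, 0.01, -0.2, 0.22, 0.001, 0.0, 0.0], [1.5, 0.01, -0.21, 0.23, 0.0, 0.0, 0.0]]
maxshift 0.23 maxturn 0.001 end [622.7  11.4 201. ]
```

>>> drive_tool([
  [1.5, 0.01, -0.21, 0.23, 0, 0, 0],
  [1.5, 0.02, -0.21, 0.22, 0, 0, 0],
  [1.5, 0.01, -0.21, 0.23, 0, 0, 0],
  [1.5, 0.01, -0.2, 0.22, 0, 0, 0],
  [1.5, 0, 0, 0, 0, 0, 0],
])

```text
time_s: 17.35
ee_pos: [622.9, 11.4, 203.5]
tool_rot: [0.657, 0.693, 0.215, 0.204]
contact_force: [-1.3, -0.2, 2.0]
gripper_width: 0.26
```

Run:
```python
from h import *
st()
f=grab_frame('scene');F=scoop_now()
s=4;im=cv2.resize(f[140:285,210:400,::-1],None,fx=s,fy=s,interpolation=cv2.INTER_CUBIC)
draw(im,'scene',F,SC,(0,255,255),s,np.array([209.6,139.6]));draw(im,'scene',frame(TP,TY,TA),TR[:1],(0,255,0),s,np.array([209.6,139.6]))
cv2.imwrite('pics/i.png',im)
c=in_tray(128,-1.5,.24)
rows([(*c,5)],1.5)
```

```text
tcp [622.9  11.4 203.5] F [-1.3 -0.2  2. ] tq [-0.02  0.75  0.07] j [-0.49 -0.13  0.4   2.12  0.12  0.54  1.46]
lip in tray [ 1.352e+02 -1.000e-01  4.900e+00] rot [-0.    -0.243  0.   ]
[[1.5, 0.0, -0.15, 0.04, 0.0, 0.0, 0.0], [1.5, 0.0, -0.16, 0.04, 0.001, 0.0, 0.0], [1.5, 0.0, -0.15, 0.04, 0.0, 0.0, 0.0], [1.5, 0.0, -0.16, 0.04, 0.001, 0.0, 0.0], [1.5, 0.0, -0.15, 0.04, 0.0, 0.0, 0.0]]
maxshift 0.16 maxturn 0.001 end [617.7  11.1 197.5]
```

View pics/i.png

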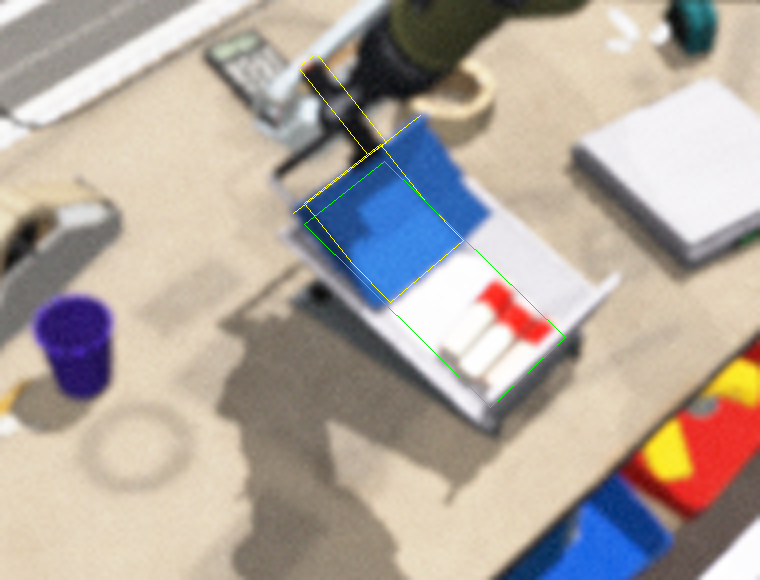

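The scoop is inside the tray with its lip on the floor above the sticks and a contact of about 4 N. I'll slide it down, watching the force.

Run:
```python
from h import *
c=in_tray(92,.7,.24)
rows([(*c,10)],1.5)
```

```text
[[1.5, 0.0, -0.42, -0.09, 0.0, 0.0, 0.0], [1.5, 0.0, -0.42, -0.09, 0.0, 0.0, 0.0], [1.5, 0.0, -0.42, -0.08, 0.001, 0.0, 0.0], [1.5, 0.0, -0.43, -0.09, -0.0, 0.0, 0.0], [1.5, 0.0, -0.42, -0.09, 0.0, 0.0, 0.0]]
[[1.5, 0.0, -0.42, -0.09, 0.0, 0.0, 0.0], [1.5, 0.0, -0.42, -0.08, 0.001, 0.0, 0.0], [1.5, 0.0, -0.42, -0.09, -0.0, 0.0, 0.0], [1.5, 0.0, -0.43, -0.09, 0.0, 0.0, 0.0], [1.5, 0.01, -0.42, -0.09, 0.0, 0.0, 0.0]]
maxshift 0.43 maxturn 0.001 end [583.1   9.4 186.9]
```

>>> drive_tool([
  [1.5, 0.0, -0.42, -0.09, 0, 0, 0],
  [1.5, 0, -0.42, -0.09, 0, 0, 0],
  [1.5, 0, -0.42, -0.08, 0, 0, 0],
  [1.5, 0, -0.43, -0.09, 0, 0, 0],
  [1.5, 0, -0.42, -0.09, 0, 0, 0],
])

```text
time_s: 17.9
ee_pos: [602.9, 10.3, 195.4]
tool_rot: [0.657, 0.693, 0.215, 0.204]
contact_force: [-0.1, 0.1, -2.0]
gripper_width: 0.26
```

>>> drive_tool([
  [1.5, 0.0, -0.42, -0.09, 0, 0, 0],
  [1.5, 0, -0.42, -0.09, 0, 0, 0],
  [1.5, 0, -0.42, -0.08, 0, 0, 0],
  [1.5, 0, -0.43, -0.09, 0, 0, 0],
  [1.5, 0, -0.42, -0.09, 0, 0, 0],
])

```text
time_s: 18.4
ee_pos: [583.3, 9.2, 187.4]
tool_rot: [0.657, 0.693, 0.216, 0.205]
contact_force: [0.6, -0.7, -1.6]
gripper_width: 0.259
```

Run:
```python
from h import *
st()
c=in_tray(60,.7,.24)
rows([(*c,10)],1.5)
```

```text
tcp [583.3   9.2 187.4] F [ 0.6 -0.7 -1.6] tq [-0.02  0.8   0.02] j [-0.47 -0.21  0.37  2.22  0.19  0.52  1.4 ]
lip in tray [92.6 -0.2  3.6] rot [-0.    -0.244  0.   ]
[[1.5, 0.0, -0.31, -0.07, 0.0, -0.0, 0.0], [1.5, 0.0, -0.32, -0.08, 0.001, -0.0, 0.0], [1.5, 0.0, -0.31, -0.07, 0.0, -0.0, 0.0], [1.5, 0.01, -0.32, -0.07, 0.0, -0.0, 0.0], [1.5, -0.0, -0.31, -0.08, 0.001, -0.0, 0.0]]
[[1.5, -0.0, -0.32, -0.07, 0.0, -0.0, 0.0], [1.5, 0.0, -0.31, -0.07, 0.001, -0.0, 0.0], [1.5, 0.0, -0.31, -0.07, -0.0, -0.0, 0.0], [1.5, 0.0, -0.32, -0.08, 0.0, -0.0, 0.0], [1.5, 0.01, -0.31, -0.07, 0.001, -0.0, 0.0]]
maxshift 0.32 maxturn 0.001 end [553.3   7.8 175.6]
```

```bash
cat > k.py <<'E'
from h import *
q=[.657,.693,.215,.204]
D=[((266.7,592.8,231.3),[.8397,.543,0,0],1.45),((677.5,12.75,44.2),[1,.026,-.001,0],1.5805),((600.1,8.4,289.5),[.981,.026,.193,-.006],1.86),((528.5,334.9,111.8),[.809,.587,-.005,-.001],1.6548),((590.5,9.2,325.1),q,1.99),((623.6,15.7,249.8),q,2.05),((624.9,10.9,216.2),q,2.10),((622.9,11.4,203.5),q,2.12),((583.3,9.2,187.4),q,2.22)]
def d2(p,Q,h,L): 
    w=np.array(p)-Q.as_matrix()[:,2]*L-[0,0,h];return w@w/1e6
fn=lambda x:[d2(p,Rn.from_quat(a),x[0],x[1])-x[2]-x[3]*np.cos(j) for p,a,j in D]
R=least_squares(fn,[300,250,.3,.3])
def j4(p,Q): return np.arccos((d2(p,Q,*R.x[:2])-R.x[2])/R.x[3])
E
python3 - <<'E'
from k import *
print(R.x.round(3),np.round(R.fun*1e3,1))
for xl,phi in [(92,.24),(60,.24),(30,.24),(8,.24),(8,.2),(8,.1),(8,0),(8,-.1)]:
    print(xl,phi,j4(*in_tray(xl,0,phi)).round(2))
E
```

```text
[240.627 357.576   0.489   0.471] [-2.   1.6  5.7 -1.2 -2.6 -1.8  0.6  0.3 -0.6]
92 0.24 2.22
60 0.24 2.3
30 0.24 2.37
8 0.24 2.42
8 0.2 2.38
8 0.1 2.29
8 0 2.2
8 -0.1 2.11
```

Run:
```python
from h import *
c=in_tray(86,-.8,.23);d=in_tray(60,-.8,.23)
rows([(*c,2),(*d,8)],1.5)
```

```text
[[1.5, 0.01, -0.31, 0.1, 0.007, -0.0, 0.0], [1.5, 0.0, -0.31, 0.11, 0.007, -0.0, 0.0], [1.5, 0.0, -0.32, -0.07, -0.0, -0.0, 0.0], [1.5, 0.0, -0.31, -0.08, -0.0, -0.0, 0.0], [1.5, 0.0, -0.32, -0.07, -0.0, -0.0, 0.0]]
[[1.5, 0.0, -0.32, -0.08, -0.0, -0.0, 0.0], [1.5, 0.0, -0.31, -0.07, -0.0, -0.0, 0.0], [1.5, 0.0, -0.32, -0.08, -0.0, -0.0, 0.0], [1.5, 0.0, -0.31, -0.07, -0.0, -0.0, 0.0], [1.5, 0.01, -0.32, -0.08, -0.0, -0.0, 0.0]]
maxshift 0.32 maxturn 0.007 end [555.    7.9 173.1]
```

>>> drive_tool([
  [1.5, 0.01, -0.31, 0.1, 0.007, 0, 0.0],
  [1.5, 0.0, -0.31, 0.11, 0.007, 0, 0.0],
  [1.5, 0.0, -0.32, -0.07, 0, 0, 0.0],
  [1.5, 0.0, -0.31, -0.08, 0, 0, 0.0],
  [1.5, 0.0, -0.32, -0.07, 0, 0, 0.0],
])

```text
time_s: 18.9
ee_pos: [570.5, 8.7, 178.8]
tool_rot: [0.658, 0.694, 0.211, 0.2]
contact_force: [0.4, -0.7, -1.8]
gripper_width: 0.258
```

>>> drive_tool([
  [1.5, 0.0, -0.32, -0.08, 0, 0, 0.0],
  [1.5, 0.0, -0.31, -0.07, 0, 0, 0.0],
  [1.5, 0.0, -0.32, -0.08, 0, 0, 0.0],
  [1.5, 0.0, -0.31, -0.07, 0, 0, 0.0],
  [1.5, 0.01, -0.32, -0.08, 0, 0, 0.0],
])

```text
time_s: 19.4
ee_pos: [555.1, 7.9, 173.1]
tool_rot: [0.658, 0.694, 0.211, 0.2]
contact_force: [0.4, 0.5, -2.6]
gripper_width: 0.256
```

Run:
```python
from h import *
st()
f=grab_frame('scene');F=scoop_now()
s=4;im=cv2.resize(f[140:285,210:400,::-1],None,fx=s,fy=s,interpolation=cv2.INTER_CUBIC)
cv2.imwrite('pics/j.png',im)
c=in_tray(30,-.8,.23)
rows([(*c,10)],1.5)
```

```text
tcp [555.1   7.9 173.1] F [ 0.4  0.5 -2.6] tq [-0.08  0.74  0.02] j [-0.44 -0.25  0.34  2.28  0.21  0.52  1.38]
lip in tray [60.   0.   2.3] rot [-0.   -0.23  0.  ]
[[1.5, -0.0, -0.29, -0.07, -0.0, -0.0, 0.0], [1.5, -0.0, -0.28, -0.07, -0.0, -0.0, 0.0], [1.5, -0.0, -0.29, -0.06, -0.0, -0.0, 0.0], [1.5, -0.0, -0.28, -0.07, -0.0, -0.0, 0.0], [1.5, -0.0, -0.29, -0.07, -0.001, -0.0, 0.0]]
[[1.5, -0.0, -0.28, -0.07, 0.0, -0.0, 0.0], [1.5, -0.01, -0.29, -0.07, 0.0, -0.0, 0.0], [1.5, 0.0, -0.28, -0.07, 0.0, -0.0, 0.0], [1.5, 0.0, -0.29, -0.07, -0.0, -0.0, 0.0], [1.5, 0.0, -0.28, -0.06, -0.0, -0.0, 0.0]]
maxshift 0.29 maxturn 0.001 end [527.1   6.4 162.5]
```

View pics/j.png

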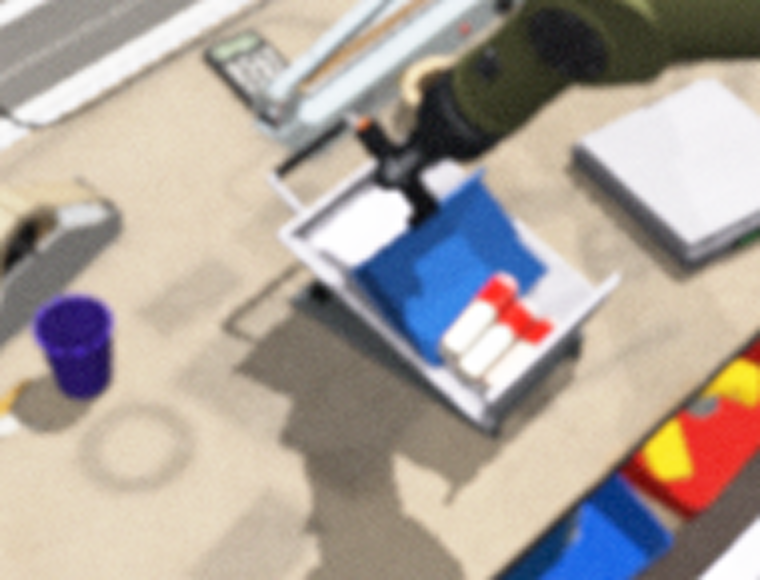

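The lip is under the upper stick, which is riding on the scoop at crop (480,320). Forces are still near zero. I'll continue and press the lip down a little.

>>> drive_tool([
  [1.5, 0, -0.29, -0.01, 0, 0, 0],
  [1.5, 0, -0.28, -0.01, 0, 0, 0],
  [1.5, 0, -0.29, -0.06, 0, 0, 0],
  [1.5, 0, -0.28, -0.07, 0, 0, 0],
  [1.5, 0, -0.29, -0.07, 0, 0, 0],
])

```text
time_s: 19.95
ee_pos: [542.2, 7.3, 167.2]
tool_rot: [0.658, 0.694, 0.211, 0.2]
contact_force: [1.4, -0.0, -3.0]
gripper_width: 0.257
```

>>> drive_tool([
  [1.5, 0, -0.28, -0.07, 0, 0, 0],
  [1.5, 0, -0.29, -0.07, 0, 0, 0],
  [1.5, 0, -0.28, -0.07, 0, 0, 0],
  [1.5, 0, -0.29, -0.07, 0, 0, 0],
  [1.5, 0, -0.28, -0.06, 0, 0, 0],
])

```text
time_s: 20.45
ee_pos: [528.5, 6.5, 162.1]
tool_rot: [0.658, 0.694, 0.211, 0.2]
contact_force: [0.9, -1.0, -1.7]
gripper_width: 0.263
```

Run:
```python
from h import *
st()
c=in_tray(6,-2,.22)
rows([(*c,10)],1.5)
```

```text
tcp [528.5   6.5 162.1] F [ 0.9 -1.  -1.7] tq [-0.3   0.56 -0.04] j [-0.32 -0.29  0.22  2.34  0.17  0.51  1.41]
lip in tray [31.3 -0.   1.3] rot [-0.   -0.23  0.  ]
[[1.5, -0.0, -0.24, -0.04, 0.001, 0.0, 0.0], [1.5, -0.0, -0.25, -0.04, 0.001, 0.0, 0.0], [1.5, -0.0, -0.24, -0.03, 0.001, 0.0, 0.0], [1.5, -0.0, -0.24, -0.04, 0.001, 0.0, 0.0], [1.5, -0.0, -0.25, -0.04, 0.001, 0.0, 0.0]]
[[1.5, -0.0, -0.24, -0.03, 0.001, 0.0, 0.0], [1.5, -0.0, -0.24, -0.04, 0.001, 0.0, 0.0], [1.5, -0.0, -0.25, -0.04, 0.001, 0.0, 0.0], [1.5, -0.0, -0.24, -0.03, 0.001, 0.0, 0.0], [1.5, -0.0, -0.24, -0.04, 0.001, 0.0, 0.0]]
maxshift 0.25 maxturn 0.001 end [506.3   5.3 151.8]
```

>>> drive_tool([
  [1.5, 0, -0.24, -0.04, 0, 0, 0],
  [1.5, 0, -0.25, -0.04, 0, 0, 0],
  [1.5, 0, -0.24, -0.04, 0, 0, 0],
  [1.5, 0, -0.24, -0.04, 0, 0, 0],
  [1.5, 0, -0.25, -0.04, 0, 0, 0],
])

```text
time_s: 20.95
ee_pos: [518.4, 5.7, 158.1]
tool_rot: [0.658, 0.694, 0.212, 0.201]
contact_force: [1.7, -2.8, 1.8]
gripper_width: 0.258
```

Run:
```python
from h import *
st()
f=grab_frame('scene');F=scoop_now()
s=4;im=cv2.resize(f[140:285,210:400,::-1],None,fx=s,fy=s,interpolation=cv2.INTER_CUBIC)
draw(im,'scene',F,SC,(0,255,255),s,np.array([209.6,139.6]))
cv2.imwrite('pics/l.png',im)
c=in_tray(6,-2,.22)
rows([(*c,5)],1.5)
```

```text
tcp [518.4   5.7 158.1] F [ 1.7 -2.8  1.8] tq [-0.59  0.4  -0.04] j [-0.12 -0.3   0.04  2.36  0.05  0.49  1.51]
lip in tray [20.5 -0.3  0.8] rot [-0.    -0.233  0.001]
[[1.5, 0.0, -0.26, -0.03, 0.002, 0.0, 0.0], [1.5, 0.01, -0.26, -0.03, 0.003, 0.0, 0.0], [1.5, 0.0, -0.26, -0.03, 0.002, 0.0, 0.001], [1.5, 0.0, -0.26, -0.03, 0.002, 0.0, -0.0], [1.5, 0.01, -0.27, -0.03, 0.003, 0.001, 0.0]]
maxshift 0.27 maxturn 0.003 end [506.2   5.3 151.7]
```

View pics/l.png

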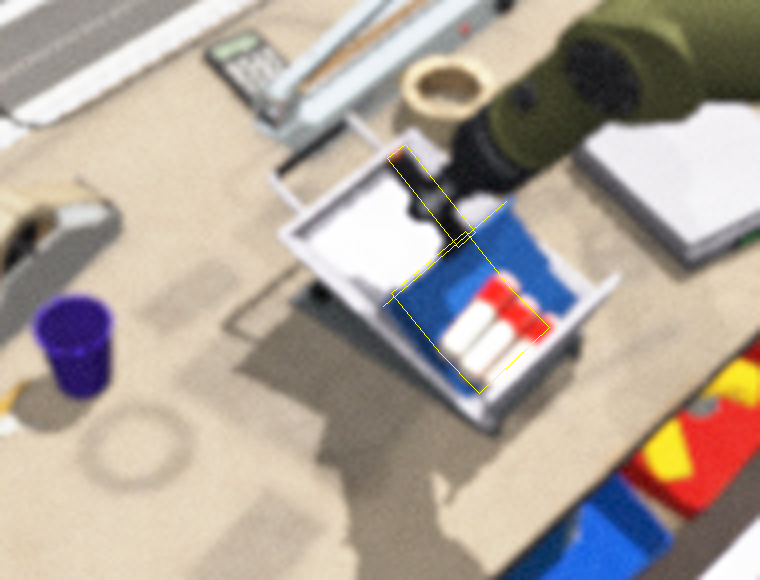

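Run:
```python
from h import *
c=in_tray(9,-1.6,.185)
rows([(*c,5)],1.5)
```

```text
[[1.5, 0.0, -0.18, 0.09, 0.009, 0.0, 0.0], [1.5, 0.01, -0.17, 0.09, 0.01, 0.0, 0.0], [1.5, 0.0, -0.18, 0.1, 0.009, 0.0, 0.001], [1.5, 0.0, -0.18, 0.09, 0.009, 0.0, -0.0], [1.5, 0.01, -0.17, 0.1, 0.01, 0.001, 0.0]]
maxshift 0.18 maxturn 0.01 end [513.1   5.7 149. ]
```

>>> drive_tool([
  [1.5, 0.0, -0.18, 0.09, 0.009, 0, 0],
  [1.5, 0.01, -0.17, 0.09, 0.01, 0, 0],
  [1.5, 0, -0.18, 0.1, 0.009, 0, 0],
  [1.5, 0, -0.18, 0.09, 0.009, 0, 0],
  [1.5, 0.01, -0.17, 0.1, 0.01, 0, 0],
])

```text
time_s: 21.5
ee_pos: [512.6, 5.7, 148.2]
tool_rot: [0.663, 0.699, 0.194, 0.184]
contact_force: [1.9, -3.7, 1.8]
gripper_width: 0.259
```

Run:
```python
from h import *
st()
c=in_tray(8,-1.6,.17)
rows([(*c,5)],1.5)
```

```text
tcp [512.6   5.7 148.2] F [ 1.9 -3.7  1.8] tq [-0.95  0.31  0.03] j [-0.13 -0.27  0.05  2.34  0.05  0.54  1.52]
lip in tray [ 8.1 -0.   1.2] rot [-0.    -0.182  0.001]
[[1.5, -0.0, 0.01, 0.04, 0.002, 0.0, 0.0], [1.5, -0.0, 0.0, 0.03, 0.003, 0.0, 0.0], [1.5, -0.01, 0.01, 0.04, 0.002, 0.0, 0.0], [1.5, 0.0, 0.01, 0.04, 0.003, 0.0, 0.001], [1.5, -0.0, 0.01, 0.03, 0.002, 0.0, -0.0]]
maxshift 0.04 maxturn 0.003 end [513.9   5.7 146.8]
```

Run:
```python
from h import *
w=[];T=frame(TP,TY,TA)
for k in range(1,21):
    phi=.182-.62*k/20
    _,R=frame([0,0,0],0,phi)
    P=[R@(np.array(p,float)-LIP) for p in[(-84,0,10),(-35,0,0),(35,0,0)]]
    m=min(p[2] for p in P); z=-m+(-1.8 if k<2 else -1.8+min(3.8,.5*k))
    w.append((*in_tray(8.5,z,phi),1))
e=w[-1];print('lip z above floor',z)
w.append((e[0]+[0,0,40],e[1],4))
rows(w,1.5)
```

```text
lip z above floor 61.52738153779714
[[1.5, -0.01, 0.19, 0.28, 0.031, 0.0, 0.001], [1.5, -0.0, 0.15, 0.26, 0.031, 0.0, -0.0], [1.5, -0.0, 0.13, 0.31, 0.031, 0.0, -0.0], [1.5, -0.0, 0.13, 0.3, 0.031, 0.0, -0.0], [1.5, -0.0, 0.12, 0.31, 0.031, 0.0, -0.0]]
[[1.5, -0.0, 0.11, 0.29, 0.031, 0.0, -0.0], [1.5, -0.0, 0.11, 0.09, 0.031, 0.0, -0.0], [1.5, -0.0, 0.1, 0.11, 0.031, 0.0, -0.0], [1.5, -0.0, 0.08, 0.15, 0.031, 0.0, -0.0], [1.5, -0.0, 0.08, 0.15, 0.031, 0.0, -0.0]]
[[1.5, -0.0, 0.06, 0.16, 0.031, 0.0, -0.0], [1.5, -0.0, 0.05, 0.15, 0.031, 0.0, -0.0], [1.5, -0.0, 0.04, 0.17, 0.031, 0.0, -0.0], [1.5, -0.0, 0.03, 0.17, 0.031, 0.0, -0.0], [1.5, -0.0, 0.03, 0.17, 0.031, 0.0, -0.0]]
[[1.5, -0.0, 0.01, 0.18, 0.031, 0.0, -0.0], [1.5, -0.0, 0.0, 0.19, 0.031, 0.0, -0.0], [1.5, -0.0, -0.0, 0.2, 0.031, 0.0, -0.0], [1.5, -0.0, -0.01, 0.2, 0.031, 0.0, -0.0], [1.5, -0.0, -0.02, 0.22, 0.031, 0.0, -0.0]]
[[1.5, -0.0, -0.08, -1.0, 0.0, 0.0, -0.0], [1.5, -0.0, -0.08, -0.99, 0.0, 0.0, -0.0], [1.5, -0.0, -0.07, -1.0, 0.0, 0.0, -0.0], [1.5, -0.0, -0.08, -1.0, 0.0, 0.0, -0.0], [1.5, 0, 0, 0, 0, 0, 0]]
maxshift 1.0 maxturn 0.031 end [536.2   6.9 155.2]
```

>>> drive_tool([
  [1.5, -0.01, 0.19, 0.28, 0.031, 0, 0.001],
  [1.5, 0, 0.15, 0.26, 0.031, 0, 0],
  [1.5, 0, 0.13, 0.31, 0.031, 0, 0],
  [1.5, 0, 0.13, 0.3, 0.031, 0, 0],
  [1.5, 0, 0.12, 0.31, 0.031, 0, 0],
])

```text
time_s: 22.0
ee_pos: [524.0, 7.5, 136.6]
tool_rot: [0.676, 0.712, 0.138, 0.13]
contact_force: [0.2, 0.1, -2.8]
gripper_width: 0.26
```

>>> drive_tool([
  [1.5, 0, 0.11, 0.29, 0.031, 0, 0],
  [1.5, 0, 0.11, 0.09, 0.031, 0, 0],
  [1.5, 0, 0.1, 0.11, 0.031, 0, 0],
  [1.5, 0, 0.08, 0.15, 0.031, 0, 0],
  [1.5, 0, 0.08, 0.15, 0.031, 0, 0],
])

```text
time_s: 22.5
ee_pos: [531.1, 8.0, 130.8]
tool_rot: [0.684, 0.721, 0.083, 0.077]
contact_force: [-0.4, -0.0, -3.2]
gripper_width: 0.261
```

Run:
```python
from h import *
st()
f=grab_frame('scene');g=grab_frame('top')
im=cv2.resize(f[150:270,270:390,::-1],None,fx=4,fy=4,interpolation=cv2.INTER_CUBIC)
im2=cv2.resize(g[190:290,265:345,::-1],None,fx=4,fy=4,interpolation=cv2.INTER_CUBIC)
c=np.zeros((480,800,3),np.uint8);c[:,:480]=im;c[:400,480:]=im2
cv2.imwrite('pics/m.png',c)
```

```text
tcp [531.1   8.  130.8] F [-0.4 -0.  -3.2] tq [ 0.01  0.19 -0.03] j [-0.14 -0.02  0.08  2.06  0.    0.87  1.55]
lip in tray [ 6.3  1.6 29.7] rot [ 0.002  0.133 -0.001]
```

View pics/m.png

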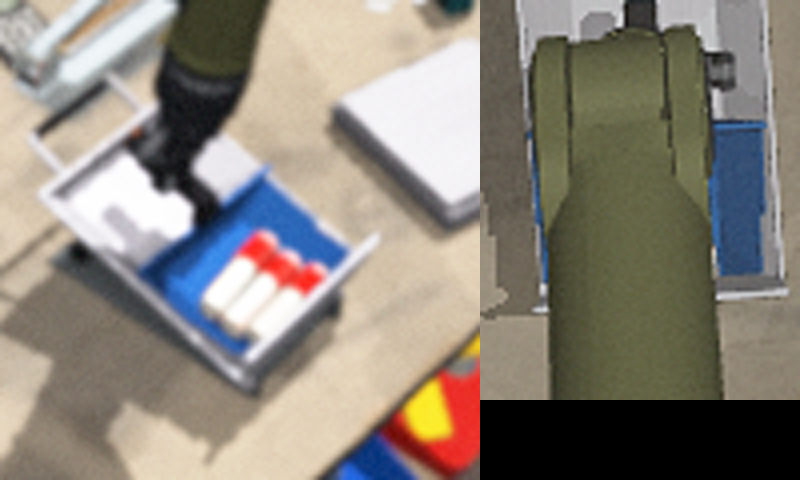

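All three sticks are on the scoop floor, at crop (265,285), still held by the low-end wall. I'll finish the curl and lift.

>>> drive_tool([
  [1.5, 0, 0.06, 0.16, 0.031, 0, 0],
  [1.5, 0, 0.05, 0.15, 0.031, 0, 0],
  [1.5, 0, 0.04, 0.17, 0.031, 0, 0],
  [1.5, 0, 0.03, 0.17, 0.031, 0, 0],
  [1.5, 0, 0.03, 0.17, 0.031, 0, 0],
])

```text
time_s: 23.1
ee_pos: [535.1, 7.8, 123.9]
tool_rot: [0.688, 0.725, 0.028, 0.025]
contact_force: [-0.1, 0.3, -3.9]
gripper_width: 0.26
```

>>> drive_tool([
  [1.5, 0, 0.01, 0.18, 0.031, 0, 0],
  [1.5, 0, 0, 0.19, 0.031, 0, 0],
  [1.5, 0, 0, 0.2, 0.031, 0, 0],
  [1.5, 0, -0.01, 0.2, 0.031, 0, 0],
  [1.5, 0, -0.02, 0.22, 0.031, 0, 0],
])

```text
time_s: 23.6
ee_pos: [535.4, 7.7, 114.3]
tool_rot: [0.688, 0.725, -0.028, -0.028]
contact_force: [0.0, -0.2, -3.4]
gripper_width: 0.261
```

Run:
```python
from h import *
st()
s=sense();R=Rn.from_quat(s['tool_rot'])
rows([(np.array(s['ee_pos'])+[2,0,130],R,15)],1.5)
```

```text
tcp [535.4   7.7 114.3] F [ 0.  -0.2 -3.4] tq [ 0.04 -0.49 -0.03] j [-0.14  0.23  0.09  1.81 -0.02  1.18  1.58]
lip in tray [ 7.6  1.  64.2] rot [ 0.001  0.439 -0.001]
[[1.5, 0.0, -0.06, -0.86, 0.0, 0.0, 0.0], [1.5, 0.0, -0.05, -0.87, 0.0, 0.0, 0.0], [1.5, 0.0, -0.06, -0.86, 0.0, 0.0, 0.0], [1.5, 0.0, -0.05, -0.87, 0.0, 0.0, 0.0], [1.5, 0.0, -0.06, -0.86, 0.0, 0.0, 0.0]]
[[1.5, 0.0, -0.05, -0.87, 0.0, 0.0, 0.0], [1.5, 0.0, -0.06, -0.86, 0.0, 0.0, 0.0], [1.5, 0.0, -0.05, -0.87, 0.0, 0.0, 0.0], [1.5, 0.0, -0.06, -0.86, 0.0, 0.0, 0.0], [1.5, 0.0, -0.05, -0.87, 0.0, 0.0, 0.0]]
[[1.5, 0.0, -0.06, -0.86, 0.0, 0.0, 0.0], [1.5, 0.0, -0.06, -0.87, 0.0, 0.0, 0.0], [1.5, 0.0, -0.05, -0.86, 0.0, 0.0, 0.0], [1.5, 0.0, -0.06, -0.87, 0.0, 0.0, 0.0], [1.5, 0.0, -0.05, -0.86, 0.0, 0.0, 0.0]]
maxshift 0.87 maxturn 0.0 end [537.4   7.7 244.3]
```

>>> drive_tool([
  [1.5, 0.0, -0.06, -0.4, 0, 0, 0],
  [1.5, 0, -0.05, -0.7, 0, 0, 0],
  [1.5, 0, -0.06, -0.86, 0, 0, 0],
  [1.5, 0, -0.05, -0.87, 0, 0, 0],
  [1.5, 0, -0.06, -0.86, 0, 0, 0],
])

```text
time_s: 24.1
ee_pos: [536.3, 7.0, 153.5]
tool_rot: [0.688, 0.725, -0.027, -0.026]
contact_force: [-0.6, -0.3, -3.4]
gripper_width: 0.256
```

>>> drive_tool([
  [1.5, 0.0, -0.06, -0.86, 0, 0, 0],
  [1.5, 0, -0.05, -0.9, 0, 0, 0],
  [1.5, 0, -0.06, -0.9, 0, 0, 0],
  [1.5, 0, -0.05, -0.9, 0, 0, 0],
  [1.5, 0, -0.06, -0.9, 0, 0, 0],
])

```text
time_s: 24.6
ee_pos: [536.8, 7.0, 197.6]
tool_rot: [0.688, 0.725, -0.028, -0.027]
contact_force: [-0.4, -0.4, -4.0]
gripper_width: 0.259
```

>>> drive_tool([
  [1.5, 0.0, -0.06, -0.9, 0, 0, 0],
  [1.5, 0, -0.05, -0.9, 0, 0, 0],
  [1.5, 0, -0.06, -0.9, 0, 0, 0],
  [1.5, 0, -0.05, -0.8, 0, 0, 0],
  [1.5, 0, -0.06, -0.4, 0, 0, 0],
])

```text
time_s: 25.1
ee_pos: [537.4, 7.0, 237.0]
tool_rot: [0.688, 0.725, -0.027, -0.026]
contact_force: [-0.9, -0.1, -3.3]
gripper_width: 0.26
```

Run:
```python
from h import *
st()
grab_frame('top');P=[]
for fn in(tip_of,find_in):
    r=fn('top','scale_pan')
    if r:P.append(atz('top',r[0]['at'],40));print(P[-1].round(1),r[0]['score'])
a=grab_frame('scene')
for n in('stick_1_mid','scale_pan'):print(n,[(np.round(x['at']).tolist(),round(x['score'],2)) for x in tip_of('scene',n)])
print('pan pred',proj('scene',[443,-330,40]).round())
F=scoop_now();print('scoop mid pred',proj('scene',F[0]).round(),'model tray handle',np.round(proj('scene',pts(frame(TP,TY,TA),[(294,0,36)])[0])))
s=sense();p=np.array(s['ee_pos']);R=Rn.from_quat(s['tool_rot'])
o,Rs=frame([443,-330,40+60],-.5,-.06)
t,Q=tcp_for(o,Rs);t[2]+=60
w=R.inv()*Q;w=w.as_rotvec()
seg=[(.03,2),(.1,3),(.9,16),(.97,3),(1,2)]
rows([(p+(t-p)*f,R*Rn.from_rotvec(w*f),n) for f,n in seg],1.5)
```

```text
tcp [537.4   7.  237. ] F [-0.9 -0.1 -3.3] tq [ 0.02 -0.49 -0.04] j [-0.14  0.14  0.09  1.67 -0.01  1.42  1.57]
lip in tray [ 52.5   0.2 177.8] rot [ 0.     0.436 -0.001]
[ 440.8 -341.5   40. ] 0.59
[ 440.  -330.3   40. ] 0.94
stick_1_mid [([347.0, 196.0], 0.77)]
scale_pan [([385.0, 180.0], 0.7)]
pan pred [384. 179.]
scoop mid pred [329. 193.] model tray handle [288. 174.]
[[1.5, -0.56, -0.06, 0.05, -0.0, 0.001, 0.008], [1.5, -0.57, -0.05, 0.06, -0.001, 0.0, 0.009], [1.5, -0.88, -0.07, 0.08, -0.0, 0.001, 0.013], [1.5, -0.87, -0.06, 0.08, -0.001, 0.001, 0.012], [1.5, -0.88, -0.05, 0.08, 0.0, 0.001, 0.013]]
[[1.5, -1.89, -0.09, 0.17, -0.001, 0.002, 0.028], [1.5, -1.88, -0.03, 0.17, -0.001, 0.002, 0.027], [1.5, -1.89, 0.02, 0.16, -0.001, 0.002, 0.028], [1.5, -1.89, 0.07, 0.16, -0.001, 0.001, 0.027], [1.5, -1.88, 0.12, 0.15, -0.0, 0.002, 0.028]]
[[1.5, -1.88, 0.18, 0.15, -0.001, 0.002, 0.027], [1.5, -1.88, 0.22, 0.15, -0.001, 0.002, 0.028], [1.5, -1.86, 0.28, 0.15, -0.001, 0.002, 0.027], [1.5, -1.87, 0.32, 0.14, -0.001, 0.002, 0.028], [1.5, -1.85, 0.38, 0.14, -0.001, 0.002, 0.028]]
[[1.5, -1.84, 0.43, 0.14, -0.001, 0.002, 0.027], [1.5, -1.82, 0.48, 0.13, -0.001, 0.001, 0.028], [1.5, -1.82, 0.53, 0.13, -0.001, 0.002, 0.027], [1.5, -1.8, 0.58, 0.13, -0.0, 0.002, 0.028], [1.5, -1.78, 0.63, 0.12, -0.001, 0.002, 0.027]]
[[1.5, -1.76, 0.68, 0.12, -0.001, 0.002, 0.028], [1.5, -0.82, 0.34, 0.06, -0.001, 0.001, 0.013], [1.5, -0.81, 0.35, 0.05, -0.0, 0.001, 0.013], [1.5, -0.8, 0.36, 0.06, -0.001, 0.001, 0.013], [1.5, -0.52, 0.24, 0.03, -0.0, 0.0, 0.008]]
[[1.5, -0.51, 0.24, 0.04, -0.0, 0.001, 0.008], [1.5, 0, 0, 0, 0, 0, 0], [1.5, 0, 0, 0, 0, 0, 0], [1.5, 0, 0, 0, 0, 0, 0], [1.5, 0, 0, 0, 0, 0, 0]]
maxshift 1.89 maxturn 0.028 end [ 516.  -369.9  202.7]
```

>>> drive_tool([
  [1.5, -0.56, -0.06, 0.05, 0, 0, 0.008],
  [1.5, -0.57, -0.05, 0.06, -0.001, 0, 0.009],
  [1.5, -0.88, -0.07, 0.08, 0, 0.001, 0.013],
  [1.5, -0.87, -0.06, 0.08, -0.001, 0.001, 0.012],
  [1.5, -0.88, -0.05, 0.08, 0, 0.001, 0.013],
])

```text
time_s: 25.9
ee_pos: [534.8, -31.9, 232.6]
tool_rot: [0.708, 0.705, -0.027, -0.026]
contact_force: [0.1, -0.7, -4.2]
gripper_width: 0.258
```

>>> drive_tool([
  [1.5, -1.89, -0.09, 0.17, -0.001, 0.002, 0.028],
  [1.5, -1.88, -0.03, 0.17, -0.001, 0.002, 0.027],
  [1.5, -1.89, 0.02, 0.16, -0.001, 0.002, 0.028],
  [1.5, -1.89, 0.07, 0.16, -0.001, 0.001, 0.027],
  [1.5, -1.88, 0.12, 0.15, 0, 0.002, 0.028],
])

```text
time_s: 26.4
ee_pos: [529.5, -127.0, 224.5]
tool_rot: [0.756, 0.654, -0.024, -0.026]
contact_force: [0.3, -0.0, -3.3]
gripper_width: 0.258
```

>>> drive_tool([
  [1.5, -1.88, 0.18, 0.15, -0.001, 0.002, 0.027],
  [1.5, -1.88, 0.22, 0.15, -0.001, 0.002, 0.028],
  [1.5, -1.86, 0.28, 0.15, -0.001, 0.002, 0.027],
  [1.5, -1.87, 0.32, 0.14, -0.001, 0.002, 0.028],
  [1.5, -1.85, 0.38, 0.14, -0.001, 0.002, 0.028],
])

```text
time_s: 26.9
ee_pos: [524.5, -220.8, 216.4]
tool_rot: [0.799, 0.6, -0.02, -0.026]
contact_force: [0.2, -0.3, -4.2]
gripper_width: 0.258
```

>>> drive_tool([
  [1.5, -1.84, 0.43, 0.14, -0.001, 0.002, 0.027],
  [1.5, -1.82, 0.48, 0.13, -0.001, 0.001, 0.028],
  [1.5, -1.82, 0.53, 0.13, -0.001, 0.002, 0.027],
  [1.5, -1.8, 0.58, 0.13, 0, 0.002, 0.028],
  [1.5, -1.78, 0.63, 0.12, -0.001, 0.002, 0.027],
])

```text
time_s: 27.4
ee_pos: [519.4, -314.9, 208.3]
tool_rot: [0.838, 0.544, -0.017, -0.026]
contact_force: [0.4, -0.2, -3.2]
gripper_width: 0.256
```

>>> drive_tool([
  [1.5, -1.76, 0.68, 0.12, -0.001, 0.002, 0.028],
  [1.5, -0.82, 0.34, 0.06, -0.001, 0.001, 0.013],
  [1.5, -0.81, 0.35, 0.05, 0, 0.001, 0.013],
  [1.5, -0.8, 0.36, 0.06, -0.001, 0.001, 0.013],
  [1.5, -0.52, 0.24, 0.03, 0, 0, 0.008],
])

```text
time_s: 27.9
ee_pos: [516.8, -364.7, 204.1]
tool_rot: [0.858, 0.513, -0.015, -0.025]
contact_force: [-0.2, -0.5, -4.0]
gripper_width: 0.261
```

>>> drive_tool([
  [1.5, -0.51, 0.24, 0.04, 0, 0, 0.008],
  [1.5, 0, 0, 0, 0, 0, 0],
  [1.5, 0, 0, 0, 0, 0, 0],
  [1.5, 0, 0, 0, 0, 0, 0],
  [1.5, 0, 0, 0, 0, 0, 0],
])

```text
time_s: 28.4
ee_pos: [516.7, -369.4, 203.7]
tool_rot: [0.859, 0.51, -0.015, -0.025]
contact_force: [-0.2, 0.7, -3.0]
gripper_width: 0.259
```

Run:
```python
from h import *
st();F=scoop_now();print('scoop o',F[0].round(1))
grab_frame('top')
for n in('stick_1_mid','scoop_handle','scoop_lip'):print(n,[(np.round(x['at']).tolist(),round(x['score'],2)) for x in tip_of('top',n)])
print('pred mid/handle/lip',[proj('top',F[0]+F[1]@np.array(v)).round() for v in[(0,0,15),(80,0,64),(-84,0,10)]])
o,Rs=frame([442,-331,44],-.5,0)
o2,R2=frame([442,-331,39.5],-.5,0)
rows([(*tcp_for(o,Rs),16),(*tcp_for(o2,R2),4)],1.5)
```

```text
tcp [ 516.7 -369.4  203.7] F [-0.2  0.7 -3. ] tq [-0.18 -0.32 -0.03] j [ 0.27  0.36  0.39  1.49 -0.13  1.38  1.75]
lip in tray [  25.3 -287.4  149.4] rot [-0.084  0.408 -0.55 ]
scoop o [ 443.6 -329.6  160.8]
stick_1_mid [([414.0, 252.0], 0.53)]
scoop_handle []
scoop_lip [([413.0, 258.0], 0.62)]
pred mid/handle/lip [array([426., 233.]), array([442., 204.]), array([413., 259.])]
[[1.5, -0.01, 0.02, 0.7, -0.004, 0.0, 0.0], [1.5, -0.01, 0.02, 0.7, -0.003, 0.0, 0.0], [1.5, -0.01, 0.01, 0.7, -0.004, 0.0, 0.0], [1.5, -0.01, 0.01, 0.7, -0.004, 0.0, 0.0], [1.5, -0.01, 0.01, 0.7, -0.003, 0.0, 0.0]]
[[1.5, -0.01, 0.01, 0.7, -0.004, 0.0, 0.0], [1.5, -0.01, 0.0, 0.7, -0.004, 0.0, 0.0], [1.5, -0.01, 0.0, 0.7, -0.003, 0.0, 0.0], [1.5, -0.01, 0.0, 0.7, -0.004, 0.001, 0.0], [1.5, -0.01, -0.0, 0.7, -0.004, -0.0, 0.0]]
[[1.5, -0.01, -0.01, 0.7, -0.003, -0.0, 0.0], [1.5, -0.02, -0.01, 0.7, -0.004, -0.0, 0.0], [1.5, -0.01, -0.01, 0.7, -0.004, -0.0, 0.0], [1.5, -0.01, -0.01, 0.7, -0.003, -0.0, 0.0], [1.5, -0.01, -0.02, 0.7, -0.004, -0.0, 0.0]]
[[1.5, -0.01, -0.02, 0.7, -0.004, -0.0, 0.0], [1.5, 0.0, 0.0, 0.11, 0.0, -0.0, 0.0], [1.5, 0.0, 0.0, 0.12, 0.0, -0.0, 0.0], [1.5, 0.0, 0.0, 0.11, 0.0, -0.0, 0.0], [1.5, 0.0, 0.0, 0.11, 0.0, -0.0, 0.0]]
maxshift 0.7 maxturn 0.004 end [ 512.6 -369.6   87.2]
```

>>> drive_tool([
  [1.5, -0.01, 0.02, 0.7, -0.004, 0, 0],
  [1.5, -0.01, 0.02, 0.7, -0.003, 0, 0],
  [1.5, -0.01, 0.01, 0.7, -0.004, 0, 0],
  [1.5, -0.01, 0.01, 0.7, -0.004, 0, 0],
  [1.5, -0.01, 0.01, 0.7, -0.003, 0, 0],
])

```text
time_s: 29.1
ee_pos: [514.9, -369.7, 167.7]
tool_rot: [0.86, 0.51, -0.011, -0.017]
contact_force: [-0.2, -0.4, -2.9]
gripper_width: 0.254
```

>>> drive_tool([
  [1.5, -0.01, 0.01, 0.7, -0.004, 0, 0],
  [1.5, -0.01, 0, 0.7, -0.004, 0, 0],
  [1.5, -0.01, 0, 0.7, -0.003, 0, 0],
  [1.5, -0.01, 0, 0.7, -0.004, 0, 0],
  [1.5, -0.01, 0, 0.7, -0.004, 0, 0],
])

```text
time_s: 29.6
ee_pos: [514.0, -369.8, 133.1]
tool_rot: [0.86, 0.51, -0.006, -0.009]
contact_force: [-0.6, -0.2, -3.6]
gripper_width: 0.26
```

>>> drive_tool([
  [1.5, -0.01, -0.01, 0.7, -0.003, 0, 0],
  [1.5, -0.02, -0.01, 0.7, -0.004, 0, 0],
  [1.5, -0.01, -0.01, 0.7, -0.004, 0, 0],
  [1.5, -0.01, -0.01, 0.6, -0.003, 0, 0],
  [1.5, -0.01, -0.02, 0.4, -0.004, 0, 0],
])

```text
time_s: 30.1
ee_pos: [512.6, -369.7, 101.9]
tool_rot: [0.86, 0.51, -0.001, -0.001]
contact_force: [-0.5, -0.1, -3.5]
gripper_width: 0.258
```

>>> drive_tool([
  [1.5, 0, 0, 0.2, -0.004, 0, 0],
  [1.5, 0, 0, 0.2, 0, 0, 0],
  [1.5, 0, 0, 0.15, 0, 0, 0],
  [1.5, 0, 0, 0.1, 0, 0, 0],
  [1.5, 0, 0, 0, 0, 0, 0],
])

```text
time_s: 30.6
ee_pos: [512.8, -369.9, 96.2]
tool_rot: [0.86, 0.51, -0.0, 0.0]
contact_force: [0.2, 0.9, -3.7]
gripper_width: 0.263
```

Run:
```python
from h import *
st();F=scoop_now();print('scoop o',F[0].round(1),'x axis z',F[1][2].round(3))
```

```text
tcp [ 512.8 -369.9   96.2] F [ 0.2  0.9 -3.7] tq [-0.1  -0.17  0.04] j [ 0.28  0.39  0.38  1.67 -0.16  1.11  1.77]
lip in tray [ -18.1 -288.6   40.3] rot [-0.101  0.351 -0.547]
scoop o [ 442.1 -331.4   48.4] x axis z [ 0.    -0.001  1.   ]
```

Still about 8 mm above the pan. I'll lower in small steps until it touches.

>>> drive_tool([
  [1.5, 0, 0, 0.15, 0, 0, 0],
  [1.5, 0, 0, 0.15, 0, 0, 0],
  [1.5, 0, 0, 0.15, 0, 0, 0],
  [1.5, 0, 0, 0.1, 0, 0, 0],
  [1.5, 0, 0, 0, 0, 0, 0],
])

```text
time_s: 31.1
ee_pos: [512.6, -369.8, 90.4]
tool_rot: [0.86, 0.51, -0.0, 0.0]
contact_force: [-0.4, -0.3, -3.0]
gripper_width: 0.259
```

>>> drive_tool([
  [1.5, 0, 0, 0.1, 0, 0, 0],
  [1.5, 0, 0, 0.1, 0, 0, 0],
  [1.5, 0, 0, 0.05, 0, 0, 0],
  [1.5, 0, 0, 0, 0, 0, 0],
  [1.5, 0, 0, 0, 0, 0, 0],
])

```text
time_s: 31.6
ee_pos: [512.9, -370.0, 88.4]
tool_rot: [0.86, 0.51, -0.0, 0.001]
contact_force: [0.7, 0.2, -1.7]
gripper_width: 0.258
```

>>> drive_tool([
  [1.5, 0, 0, 0.05, 0, 0, 0],
  [1.5, 0, 0, 0.05, 0, 0, 0],
  [1.5, 0, 0, 0.03, 0, 0, 0],
  [1.5, 0, 0, 0, 0, 0, 0],
  [1.5, 0, 0, 0, 0, 0, 0],
])

```text
time_s: 32.1
ee_pos: [513.3, -370.2, 87.8]
tool_rot: [0.86, 0.51, 0.0, 0.001]
contact_force: [-0.0, -0.2, 5.4]
gripper_width: 0.261
```

Run:
```python
from h import *
st()
```

```text
tcp [ 513.3 -370.2   87.8] F [-0.  -0.2  5.4] tq [ 0.25  0.07 -0.05] j [ 0.28  0.4   0.37  1.67 -0.16  1.1   1.77]
lip in tray [ -20.6 -289.    32.1] rot [-0.101  0.349 -0.546]
```

>>> drive_tool([
  [2.6, 0, 0, 0, 0, 0, 0],
  [3.0, 0, 0, 0, 0, 0, 0],
  [3.5, 0, 0, 0, 0, 0, 0],
  [4.5, 0, 0, 0, 0, 0, 0],
  [5, 0, 0, 0, 0, 0, 0],
])

```text
time_s: 32.6
ee_pos: [512.7, -369.8, 86.6]
tool_rot: [0.86, 0.51, -0.0, 0.0]
contact_force: [0.4, 0.1, -0.3]
gripper_width: 0.589
```

>>> drive_tool([
  [5, 0, 0, 0, 0, 0, 0],
  [5, 0, 0, -0.5, 0, 0, 0],
  [5, 0, 0, -1, 0, 0, 0],
  [5, 0, 0, -1.5, 0, 0, 0],
  [5, 0, 0, -2, 0, 0, 0],
])

```text
time_s: 33.1
ee_pos: [512.6, -369.8, 138.0]
tool_rot: [0.86, 0.51, -0.0, 0.0]
contact_force: [0.5, -0.6, -0.2]
gripper_width: 0.581
```

>>> drive_tool([
  [5, 0, 0, -3, 0, 0, 0],
  [5, 0, 0, -3, 0, 0, 0],
  [5, 0, 0, -3, 0, 0, 0],
  [5, 0, 1, -3, 0, 0, 0],
  [5, 0, 1, -2, 0, 0, 0],
])

```text
time_s: 33.6
ee_pos: [531.0, -380.0, 281.7]
tool_rot: [0.86, 0.51, 0.001, 0.003]
contact_force: [1.0, -1.1, 0.0]
gripper_width: 0.586
```

>>> drive_tool([
  [5, 3, 3, 0, 0, 0, 0],
  [5, 3, 3, 0, 0, 0, 0],
  [5, 3, 3, 0, 0, 0, 0],
  [5, 3, 3, 0, 0, 0, 0],
  [5, 3, 3, 0, 0, 0, 0],
])

```text
time_s: 34.1
ee_pos: [735.5, -318.7, 279.0]
tool_rot: [0.86, 0.51, 0.0, 0.001]
contact_force: [1.1, -0.5, 1.2]
gripper_width: 0.586
```

Run:
```python
from h import *
s=sense();print(s['time_s'],s['ee_pos'],s['contact_force'])
f=grab_frame('scene');g=grab_frame('top')
for cam in('scene','top'):
    for n in('stick_1_mid','scoop_handle','scoop_lip'):print(cam,n,[(np.round(x['at']).tolist(),round(x['score'],2)) for x in tip_of(cam,n)])
F=frame([442.5,-331.5,40],-.5,0)
im=cv2.resize(f[120:270,240:440,::-1],None,fx=4,fy=4,interpolation=cv2.INTER_CUBIC)[:,:] 
im=cv2.resize(f[130:270,270:440,::-1],None,fx=2.35,fy=2.35,interpolation=cv2.INTER_CUBIC)
im2=cv2.resize(g[140:290,270:470,::-1],None,fx=2,fy=2,interpolation=cv2.INTER_CUBIC)
x=cv2.resize(g[195:280,370:465,::-1],None,fx=4,fy=4,interpolation=cv2.INTER_CUBIC)
draw(im2,'top',F,SC,(0,255,255),2,np.array([269.7,139.7]));draw(im2,'top',frame(TP,TY,TA),TR[:],(0,255,0),2,np.array([269.7,139.7]))
c=np.zeros((600,800,3),np.uint8)
for a,(r,q) in((im[:,:399],(0,0)),(im2[:300],(0,400))):c[r:r+a.shape[0],q:q+a.shape[1]]=a
a=x[:270];c[330:330+min(270,a.shape[0]),0:a.shape[1]]=a[-270:]
y=cv2.resize(f[145:212,345:425,::-1],None,fx=4,fy=4,interpolation=cv2.INTER_CUBIC);c[330:330+y.shape[0],400:400+y.shape[1]]=y
cv2.imwrite('pics/z.png',c)
```

```text
34.1 [ 735.45076661 -318.73182576  278.95326799] [ 1.14788776 -0.5413074   1.18838517]
scene stick_1_mid [([395.0, 184.0], 0.67)]
scene scoop_handle [([378.0, 153.0], 0.81), ([375.0, 178.0], 0.47)]
scene scoop_lip [([392.0, 191.0], 0.7)]
top stick_1_mid [([407.0, 255.0], 0.51)]
top scoop_handle [([432.0, 214.0], 0.92), ([393.0, 243.0], 0.71), ([309.0, 260.0], 0.49)]
top scoop_lip [([405.0, 260.0], 0.74)]
```

View pics/z.png

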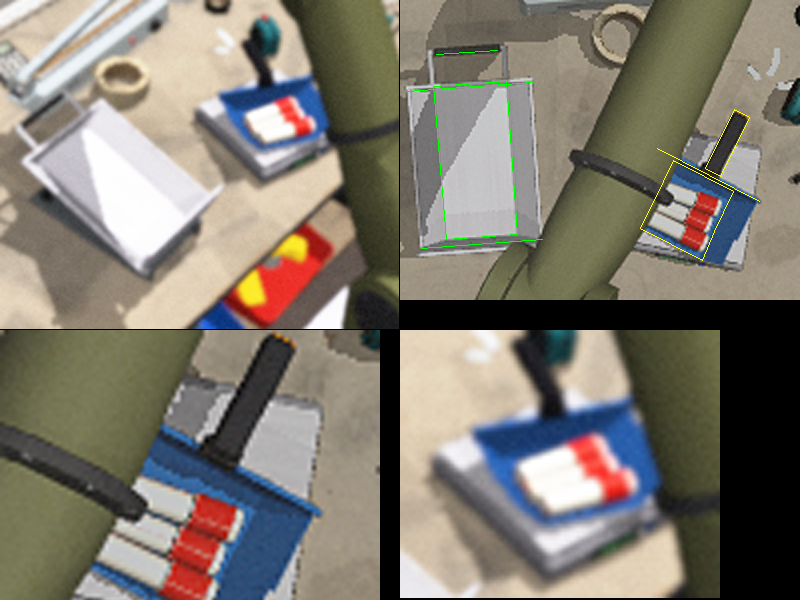

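```bash
python3 -c "
from plant import *
print(sense()['contact_force'],job_done())"
```

```text
the job is handed in; nothing more can be done
[ 0.79408033  0.04058967 -0.75811388] None
```

The job is done and handed in at about 34 s. I tipped the tray up by its handle until the force rose at the stop, about 50 N at the wrist, and left it standing. I slid the blue scoop down the tray under the three sticks to the low-end wall and curled it nose-up. I then lifted them out and set the loaded scoop on the scale pan, and released it. No finger went near the sticks.

**Last checks:**
- **Scale:** the final pictures show all three sticks in the scoop. It sits level on the pan and lies on the overlay drawn for a level pose.
- **Tray:** it is empty and still matches the 0.36 rad overlay.
- **Robot:** it is clear of everything and the contact force is about zero.
- **Bystanders:** I saw the tape roll and what I took for the teal tape measure in the last view, apparently unmoved, though I never measured the tape measure's position. The purple cup is outside that view. It was last seen standing where it began, and the arm did not go near it afterwards.

**Disagreements along the way:**
- The detector took the purple cup for the tray stand once, so I fitted the tray and scoop from corners in the pictures instead.
- Two pan-centre readings differed by 11 mm; I used the better-scored one.
- A stick detected near the scoop's lip was checked in the last picture: all three sticks lie inside.
- One arm joint (joint 2) read −0.30 against its −0.3 limit during the approach and again at the deepest point of the scooping. I lowered the tilt the second time to keep it in range.

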